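# Fetch the cocoa from the pull-out tray behind the condiments

## Task

Cocoa is wanted: the cocoa jar (black cap) stands in the pull-out tray of the little wooden organiser, and the salt drum, the pepper mill and the toothpick jar stand in the tray's way. First move all three aside onto free worktop, a hand's width or more, pull the tray right out by its knob, and stand the cocoa jar upright in the middle of the white side plate. Then push the tray fully home and put the salt, the pepper mill and the toothpicks back, each upright where it stood at the start; the coffee jar stays in its place in the tray, nothing is knocked over, and the mug and the plate are left where they are.

Things in the scene. Friction and masses are not known exactly. Their poses are not given: they have to be found in the camera images.
- rack: Countertop organiser of pale wood, fixed to the worktop: 110 mm deep, 204 mm wide, 120 mm high; two side boards and a top of thin steel rods through which the jars in the tray below are seen; a teaspoon lies on the rods at the back and is fixed there. Origin: on the worktop, 50 mm behind the front edge of the side boards, mid-width; x points from its front to its back (the tray comes out along -x), y along its width, z up.
- tray (a joint): Travel of the organiser's pull-out tray, m: 0 fully home, 0.095 fully out (the stop) towards the organiser's -x; needs about 2 to 3 N and stays where it is left. The tray's wooden front is 100 mm high and 10 mm thick, its outer face 62 mm ahead of the organiser's origin when home; its floor is 9 mm above the worktop and its inner width 166 mm; its side rims reach 31 mm above the worktop.
- tray_knob (a point): Centre of the grip of the tray's dark wooden knob, 78 mm above the worktop, moving with the tray: a round stem 20 mm thick and 42 mm long that stands out of the tray front along the organiser's -x, with a 30 mm wide, 9 mm thick head at its end. This point is 22 mm ahead of the tray front's outer face, 84 mm ahead of the organiser's origin when home. It can be pinched from above with the fingers on its left and right (along the organiser's y).
- cocoa_mid (a point): Cocoa jar: dark brown jar with a black cap, 47 mm across, 98 mm high (glass to 82 mm, cap 42 mm across above), 0.16 kg. Stands in the tray, beside the coffee jar, 84 mm from it along the organiser's y. Point: on its axis, half-way up (49 mm above its foot); z along its axis, up.
- coffee_mid (a point): Coffee jar: dark brown jar with a cream-white cap, 45 mm across, 92 mm high; stands in the tray beside the cocoa jar and stays there. Point: on its axis, half-way up (46 mm above its foot); z up.
- salt_mid (a point): Salt drum, red and white with a red lid, 55 mm across, 111 mm high, 0.2 kg; one of a row of three in front of the tray. Point: on its axis, half-way up (55.5 mm above its foot); z up.
- pepper_mid (a point): Pepper mill of dark brown wood, 58 mm across at the foot, 150 mm high, 0.18 kg; one of the row of three in front of the tray. Its round head (50 mm across, fixed) begins 109 mm above its foot, with a small metal knob on top; best gripped high, about 100 mm above its foot. Point: on its axis, half-way up (75 mm above its foot); z up.
- toothpicks_mid (a point): Toothpick jar, clear with a green lid (the lid is fixed), 45 mm across, 87 mm high, 0.05 kg; one of the row of three in front of the tray. Point: on its axis, half-way up (43.5 mm above its foot); z up.
- plate: White side plate with a grey rim band, 170 mm across, 17 mm high at the rim, loose; its middle is flat for 90 mm, 9 mm above the worktop. Origin: on the worktop under its centre; z up.
- mug: Drip-glazed mug, 82 mm across with a handle, 98 mm high; a bystander to be left alone. Origin: on the worktop under it.
Things that resemble listed ones, but are neither listed nor needed, are in the scene too. Of the things that look like the part that bears salt_mid, the largest one is meant.

How it is judged:
By the outcome, as a careful person would: the job done as asked, in the order asked, and still so for the second after the job is handed in, with the robot touching nothing.
It also fails if it takes over 141 s, if anything falls off the work surface, if the arm or the gripper's body presses on something with over 40 N, if the wrist force passes 120 N, or if a joint passes its speed limit or range.

## Robot

A 7-joint arm with a two-finger parallel gripper is mounted at the origin on a cart in front of the work surface, level with it; the furniture and walls round the work are solid. World frame = base frame: x ahead of the robot, y to its left, z up, the work surface at z = 0. Lengths are in m, angles in rad, forces in N, time in s.
With the tool pointing down it reaches from about 0.4 to 0.85 m from the base axis. Payload 6.9 kg.
Tool frame: the origin (TCP) lies between the finger pads; the fingertips stand 19 mm ahead of it and the grasp point (between the pads) is the TCP; z points along the fingers, y is the line along which they close (so a half turn about z gives the same grasp; the last joint's range is limited). The gripper opens to 85 mm and grips with 20 to 120 N. Pads are 22 mm wide; open, the fingers measure 114 mm over their backs; the gripper's body (76 mm by 85 mm) begins 54 mm behind the grasp point. The pads swing forward as they close: fully open they stand 13 mm farther back than shut.
Start: joints at [0.105, 0.507, -0.238, 1.5, 0.126, 1.149, -0.155], TCP at [0.625, -0, 0.25] pointing down, gripper open.
Joint ranges: [-3.08, 3.08], [-0.24, 2.05], [-1.43, 1.35], [0, 2.5], [-1.52, 4.66], [0.17, 1.96], [-2.89, 2.89]. Speed limits (rad/s): [2.39, 2.39, 3.14, 3.14, 3.14, 3.14, 3.14].

## Interface

Orientations are given as a unit quaternion [w, x, y, z].
In Python, from plant import bot, optics gives the robot as it stands. The module is installed in compiled form; this text tells all that it offers.
- The arm moves only by the tool servo_tool, never from a script. Its argument "steps" is a list of rows, each an object with "gripper": the finger opening in mm, from 0 to 85.4; "travel": the shift along the tool's x, y, z in units of 25 mm (1.0 is 25 mm), a list of three; "turn": the turn about the tool's z in units of 10 degrees (1.0 is 10 degrees). In form: [{"gripper": gripper, "travel": [x, y, z], "turn": turn}, ...]. A call has 1 to 12 rows; each row shifts and turns the commanded pose from where the row before left it, along the tool's axes as they then stand; what a row does not reach is not made up. A row lasts 1/8 s, in which the tool goes at most 62.5 mm and 10.7 degrees, less where a joint would pass 70% of its speed; a pose out of reach is approached as far as the arm can. A call is refused whole if a number of a shift passes 1 or a number of a turn 1, either way. A call with a gripper value outside its range is refused whole. The fingers move at their own pace and stop on an object; "grip_force" is the grip in N (left out, the last holds). Time passes only in rows, so rows that do not move let the fingers close. It gives the time, the measured TCP pose, the force, the opening and the grip force at its end, in the units of the state.
- bot.get_state(): the state, without advancing time (a new reading comes with each control period).
- optics.grab_frame(name): name is "scene" or "side" or "wrist"; returns the picture (384x512x3 uint8, red, green, blue); there is no depth.
- optics.get_calibration(name): a dict with "mtx" (3x3 intrinsics, pixels), "R" (3x3) and "t" (3): a world point X has camera coordinates R X + t. Camera axes: x right, y down, z forward; pixel columns grow to the right and rows downward; lengths in m; the calibration is good to about 2 mm. A picture is of the moment at which its call begins: read the wrist's pose just before it. get_calibration takes no time and is no camera call; for the wrist camera it gives the pose at the moment of the call.
- bot.close_job(): hands the job in; it is judged then, once.
The state is a dict: "time": time; "joint_pos": joint angles; "joint_velocities": joint speeds; "joint_torque": joint torques, N m; "position": TCP position; "tcp_rot": TCP orientation; "ft_force": force on the tool from outside, world axes, zero at the start; "wrist_torque": the same for the moment, N m; "width": opening from 0.0 (shut) to 1.0 (fully open); "gripper_force": force on a finger pad.
Only numpy, scipy, OpenCV 4.12 (cv2) and the standard library are available. Lean on these libraries where they do the work, as an engineer would, in place of code of your own. Each camera call takes 0.05 s, during which the arm holds its last target. There are 200 camera calls.

## Working session

There is one attempt and no reset: what is moved stays moved. The work goes in short steps, Python scripts to look and compute and a tool call to move; the robot and the scene stay as the last step left them, time stands still between calls to the robot, and variables do not carry over. Pictures are saved under pics/ and viewed, at most 14 in all, crops included, and the job is handed in when it is done.

Besides the shell and the picture viewer there is one more tool, called after "Emit:" as name(argument=value, ...), one argument or row to a line, values as JSON. servo_tool: Moves the arm, as the interface text tells. Its arguments: {"type":"object","properties":{"steps":{"type":"array"},"grip_force":{"type":"number"}},"required":["steps"]}

```bash
mkdir -p pics; python3 - <<'E'
from plant import bot,optics
import cv2,numpy as np
s=bot.get_state();print({k:np.round(v,3) for k,v in s.items()})
for n in("scene","side","wrist"):
    c=optics.get_calibration(n);print(n,np.round(c["mtx"],1).tolist(),np.round(-c["R"].T@c["t"],3),np.round(c["R"],3).tolist())
    f=optics.grab_frame(n)[:,:,::-1];cv2.imwrite(f"pics/{n}0.png",cv2.resize(f,(800,600),interpolation=cv2.INTER_CUBIC))
E
```

```text
{'time': np.float64(0.0), 'joint_pos': array([ 0.105,  0.508, -0.238,  1.501,  0.126,  1.149, -0.155]), 'joint_velocities': array([-0.   ,  0.001, -0.001,  0.   , -0.001, -0.001, -0.   ]), 'joint_torque': array([ 1.0000e-03, -6.2059e+01, -2.1870e+00, -2.4966e+01,  1.2000e-02,
        1.2000e-02,  0.0000e+00]), 'position': array([ 0.625, -0.   ,  0.249]), 'tcp_rot': array([-0.001,  0.707,  0.707, -0.001]), 'ft_force': array([-0.219, -0.778,  0.086]), 'wrist_torque': array([-0.014, -0.027,  0.013]), 'gripper_force': np.float64(0.0), 'width': np.float64(1.006)}
scene [[416.5, 0.0, 256.4], [0.0, 416.5, 189.6], [0.0, 0.0, 1.0]] [0.265 0.442 0.719] [[-0.871, -0.491, 0.013], [-0.373, 0.645, -0.667], [0.32, -0.586, -0.745]]
side [[356.0, 0.0, 256.4], [0.0, 356.0, 191.5], [0.0, 0.0, 1.0]] [ 0.53  -0.69   0.619] [[1.0, -0.027, -0.009], [-0.024, -0.653, -0.757], [0.015, 0.757, -0.653]]
wrist [[318.2, 0.0, 256.7], [0.0, 318.2, 194.4], [0.0, 0.0, 1.0]] [0.624 0.068 0.374] [[1.0, -0.001, -0.002], [-0.001, -0.962, 0.271], [-0.002, -0.271, -0.962]]
```

View pics/scene0.png

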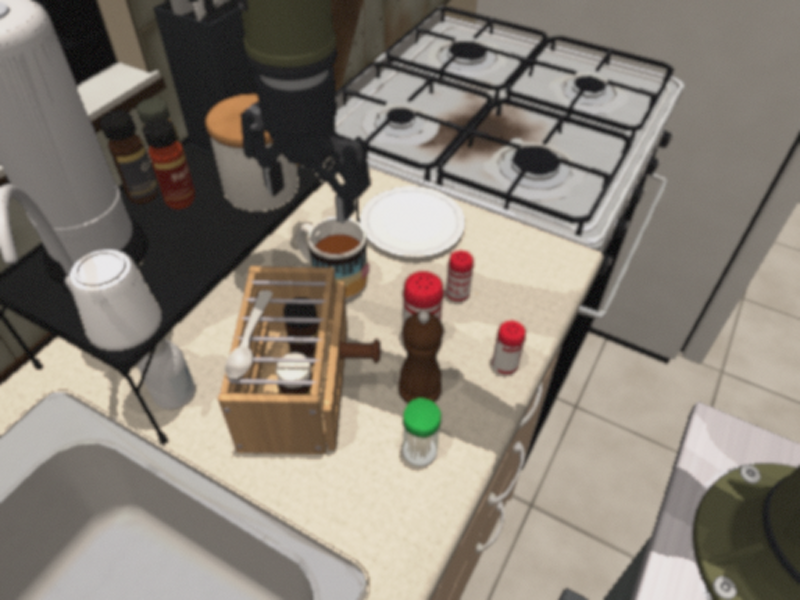

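View pics/side0.png

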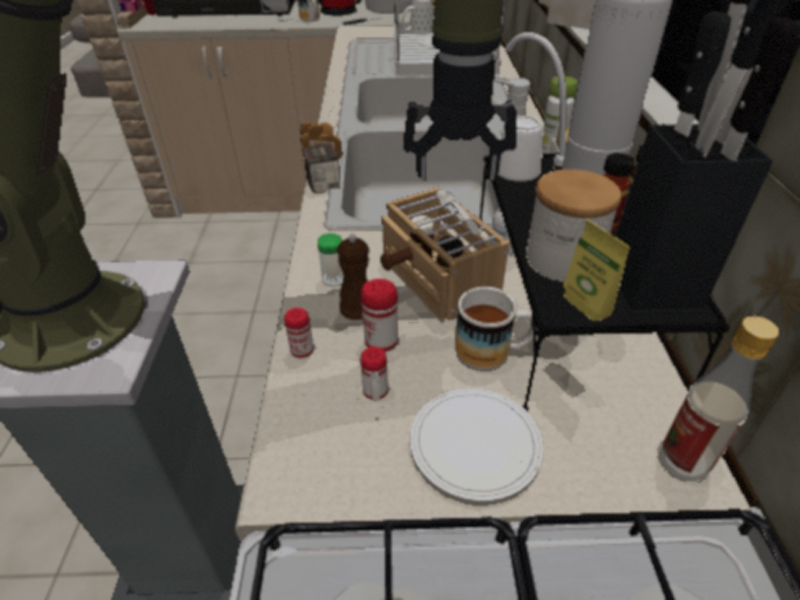

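View pics/wrist0.png

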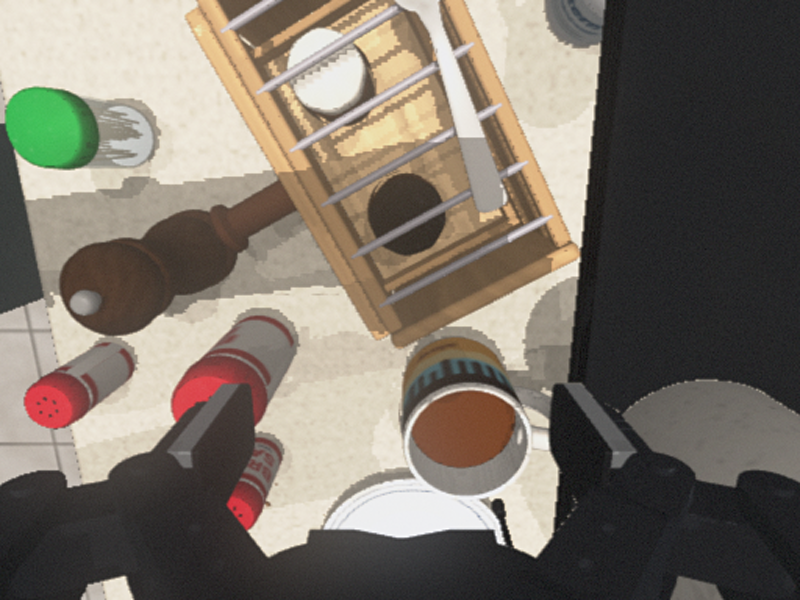

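```bash
cat > h.py <<'E'
from plant import bot,optics
import numpy as np,cv2
def ray(n,u,v,z,c=None,s=1.5625):
    c=c or optics.get_calibration(n)
    d=c["R"].T@np.linalg.inv(c["mtx"])@[(u+.5)/s-.5,(v+.5)/s-.5,1]; o=-c["R"].T@c["t"]
    return (o+d*(z-o[2])/d[2])[:2]
def pix(n,X,s=1.5625,c=None):
    c=c or optics.get_calibration(n);p=c["mtx"]@(c["R"]@np.array(X)+c["t"]);return p[:2]/p[2]*s
def st():
    s=bot.get_state();print(round(float(s["time"]),2),np.round(s["position"],4),np.round(s["tcp_rot"],3),np.round(s["ft_force"],1),round(float(s["width"]),3),round(float(s["gripper_force"]),1));return s
E
python3 - <<'E'
from h import *
P={"salt":(.111,dict(wrist=(214,400),scene=(423,284),side=(379,290))),"pepper":(.150,dict(wrist=(86,302),scene=(424,315),side=(352,240))),
"tooth":(.087,dict(wrist=(48,125),scene=(422,411),side=(330,241))),"coffee":(.101,dict(wrist=(328,70),scene=(294,369),side=(425,222))),
"cocoa":(.107,dict(wrist=(407,211),scene=(301,311),side=(453,242))),"plate":(.017,dict(scene=(413,221),side=(477,443))),
"mug":(.098,dict(wrist=(466,440),scene=(338,238),side=(486,307))),
"ss1":(.075,dict(scene=(461,260),side=(373,357))),"ss2":(.075,dict(wrist=(52,402),scene=(511,332),side=(297,318))),
"frontR":(.12,dict(wrist=(378,336),scene=(338,268),side=(443,263))),"backR":(.12,dict(wrist=(577,250),scene=(252,268),side=(506,238))),"frontL":(.12,dict(wrist=(188,14),scene=(325,398)))
}
for k,(z,d) in P.items(): print(k,{n:np.round(ray(n,*uv,z),4).tolist() for n,uv in d.items()})
E
```

```text
salt {'wrist': [0.5148, -0.0638], 'scene': [0.5118, -0.0686], 'side': [0.5115, -0.0784]}
pepper {'wrist': [0.4763, 0.0062], 'scene': [0.4721, 0.0064], 'side': [0.4727, -0.0084]}
tooth {'wrist': [0.4313, 0.0889], 'scene': [0.4303, 0.0843], 'side': [0.4283, 0.0816]}
coffee {'wrist': [0.587, 0.1139], 'scene': [0.5817, 0.1163], 'side': [0.5889, 0.1115]}
cocoa {'wrist': [0.6269, 0.0442], 'scene': [0.6224, 0.0438], 'side': [0.6294, 0.042]}
plate {'scene': [0.6297, -0.2623], 'side': [0.6336, -0.275]}
mug {'wrist': [0.6642, -0.0979], 'scene': [0.6607, -0.0974], 'side': [0.662, -0.106]}
ss1 {'scene': [0.502, -0.1661], 'side': [0.5024, -0.1751]}
ss2 {'wrist': [0.3923, -0.0833], 'scene': [0.3904, -0.0814], 'side': [0.3917, -0.094]}
frontR {'wrist': [0.6112, -0.0213], 'scene': [0.6159, -0.0311], 'side': [0.6068, -0.0301]}
backR {'wrist': [0.7144, 0.0255], 'scene': [0.7111, 0.0241], 'side': [0.7112, 0.0311]}
frontL {'wrist': [0.5267, 0.1342], 'scene': [0.5205, 0.1409]}
```

```bash
cat >> h.py <<'E'
TH=np.deg2rad(29.3)
def go(x,y,z,p=None):
    """remaining shift in tool units from the measured (or given) pose"""
    s=bot.get_state();w,a,b,c=s["tcp_rot"]
    from scipy.spatial.transform import Rotation as Ro
    R=Ro.from_quat([a,b,c,w]).as_matrix();q=s["position"] if p is None else np.array(p)
    u=R.T@(np.array([x,y,z])-q)/.025
    print("go",np.round(u,2),"yaw(tool y) deg",round(np.degrees(np.arctan2(R[1,1],R[0,1])),2),"tilt",np.round(R[:,2],3))
E
python3 - <<'E'
from h import *
for n,u,v in[("side",262,440),("side",275,360),("side",300,200),("side",480,517),("side",340,222),("side",245,517),("scene",600,255),("scene",545,385),("scene",430,595),("scene",365,585),("scene",210,505)]:print(n,u,v,np.round(ray(n,u,v,0),3))
go(.513,-.066,.25)
E
```

```text
side 262 440 [ 0.353 -0.249]
side 275 360 [ 0.35  -0.105]
side 300 200 [0.336 0.365]
side 480 517 [ 0.627 -0.365]
side 340 222 [0.427 0.275]
side 245 517 [ 0.351 -0.356]
scene 600 255 [ 0.344 -0.358]
scene 545 385 [ 0.33  -0.082]
scene 430 595 [0.34  0.229]
scene 365 585 [0.404 0.254]
scene 210 505 [0.605 0.267]
go [-2.64 -4.47 -0.01] yaw(tool y) deg 0.0 tilt [-0.001 -0.    -1.   ]
```

Emit:
servo_tool(
  steps=[
    {"gripper": 85, "travel": [0, 0, 0], "turn": -1},
    {"gripper": 85, "travel": [0, 0, 0], "turn": -1},
    {"gripper": 85, "travel": [0, 0, 0], "turn": -0.93},
    {"gripper": 85, "travel": [0, -1, 0], "turn": 0},
    {"gripper": 85, "travel": [0, -1, 0], "turn": 0},
    {"gripper": 85, "travel": [0, -1, 0], "turn": 0},
    {"gripper": 85, "travel": [0, -1, 0], "turn": 0},
    {"gripper": 85, "travel": [0, -1, 0], "turn": 0},
    {"gripper": 85, "travel": [0, 0, 0], "turn": 0},
    {"gripper": 85, "travel": [0, 0, 0], "turn": 0},
  ],
)

```text
time: 1.4
position: [0.5166, -0.0608, 0.2504]
tcp_rot: [0.0, 0.505, 0.863, 0.0]
ft_force: [1.1, -0.1, -0.9]
width: 0.995
gripper_force: 0.0
```

```bash
python3 - <<'E'
from h import *
st()
c=optics.get_calibration("wrist");f=optics.grab_frame("wrist")[:,:,::-1];cv2.imwrite("pics/w1.png",cv2.resize(f,(800,600),interpolation=cv2.INTER_CUBIC))
np.savez("w1.npz",**c);go(.513,-.066,.25)
E
```

```text
1.4 [ 0.5166 -0.0608  0.2504] [0.    0.505 0.863 0.   ] [ 1.1 -0.1 -0.9] 0.995 0.0
go [-0.11 -0.24  0.01] yaw(tool y) deg 29.34 tilt [ 0.001  0.001 -1.   ]
```

View pics/w1.png

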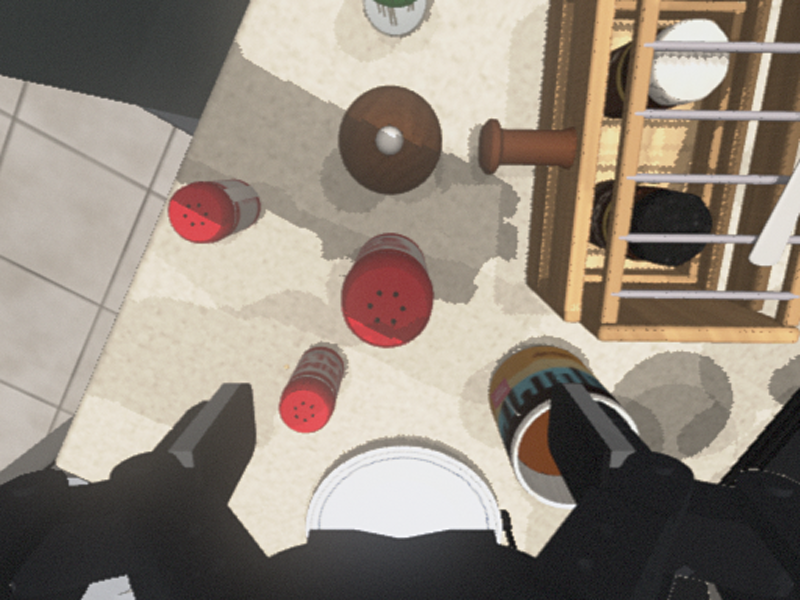

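```bash
python3 - <<'E'
from h import *
c=dict(np.load("w1.npz"))
for k,u,v,z in[("salt",388,296,.111),("pep",390,140,.150),("coc",672,226,.107),("cof",692,62,.101),("headtop",489,146,.078),("ss1",306,406,.075),("ss2",200,212,.075)]:print(k,np.round(ray("",u,v,z,c),4))
x,y=ray("",388,296,.111,c)
go(x,y,.08)
E
```

```text
salt [ 0.5102 -0.0657]
pep [0.4734 0.005 ]
coc [0.6249 0.0417]
cof [0.5861 0.1134]
headtop [0.5213 0.0317]
ss1 [ 0.5029 -0.1674]
ss2 [ 0.3914 -0.0838]
go [-0.05 -0.33  6.81] yaw(tool y) deg 29.34 tilt [ 0.001  0.001 -1.   ]
```

Emit:
servo_tool(
  steps=[
    {"gripper": 85, "travel": [-0.05, -0.3, 0.5], "turn": 0},
    {"gripper": 85, "travel": [0, 0, 1], "turn": 0},
    {"gripper": 85, "travel": [0, 0, 1], "turn": 0},
    {"gripper": 85, "travel": [0, 0, 1], "turn": 0},
    {"gripper": 85, "travel": [0, 0, 1], "turn": 0},
    {"gripper": 85, "travel": [0, 0, 1], "turn": 0},
    {"gripper": 85, "travel": [0, 0, 1], "turn": 0},
    {"gripper": 85, "travel": [0, 0, 0.5], "turn": 0},
    {"gripper": 40, "travel": [0, 0, 0], "turn": 0},
    {"gripper": 40, "travel": [0, 0, 0], "turn": 0},
    {"gripper": 40, "travel": [0, 0, 0], "turn": 0},
    {"gripper": 40, "travel": [0, 0, 0], "turn": 0},
  ],
  grip_force=35,
)

```text
time: 2.95
position: [0.5104, -0.066, 0.076]
tcp_rot: [0.001, 0.505, 0.863, 0.0]
ft_force: [-1.0, -0.2, 2.7]
width: 0.631
gripper_force: 27.6
```

```bash
python3 - <<'E'
from h import *
st();go(.48,-.29,.075)
E
```

```text
2.95 [ 0.5104 -0.066   0.076 ] [0.001 0.505 0.863 0.   ] [-1.  -0.2  2.7] 0.631 27.6
go [-7.22 -5.44  0.04] yaw(tool y) deg 29.29 tilt [ 0.001 -0.    -1.   ]
```

Emit:
servo_tool(
  steps=[
    {"gripper": 40, "travel": [0, 0, -1], "turn": 0},
    {"gripper": 40, "travel": [0, 0, -1], "turn": 0},
    {"gripper": 40, "travel": [0, 0, -1], "turn": 0},
    {"gripper": 40, "travel": [0, 0, -1], "turn": 0},
    {"gripper": 40, "travel": [-0.9, -0.7, 0], "turn": 0},
    {"gripper": 40, "travel": [-0.9, -0.7, 0], "turn": 0},
    {"gripper": 40, "travel": [-0.9, -0.7, 0], "turn": 0},
    {"gripper": 40, "travel": [-0.9, -0.7, 0], "turn": 0},
    {"gripper": 40, "travel": [-0.9, -0.7, 0], "turn": 0},
    {"gripper": 40, "travel": [-0.9, -0.7, 0], "turn": 0},
    {"gripper": 40, "travel": [-0.9, -0.7, 0], "turn": 0},
    {"gripper": 40, "travel": [-0.9, -0.5, 0], "turn": 0},
  ],
)

```text
time: 4.45
position: [0.4797, -0.2901, 0.1753]
tcp_rot: [-0.0, 0.506, 0.863, -0.0]
ft_force: [0.5, 0.3, -1.6]
width: 0.63
gripper_force: 27.8
```

Emit:
servo_tool(
  steps=[
    {"gripper": 40, "travel": [0, 0, 0], "turn": 0},
    {"gripper": 40, "travel": [0, 0, 1], "turn": 0},
    {"gripper": 40, "travel": [0, 0, 1], "turn": 0},
    {"gripper": 40, "travel": [0, 0, 1], "turn": 0},
    {"gripper": 40, "travel": [0, 0, 0.6], "turn": 0},
    {"gripper": 40, "travel": [0, 0, 0.3], "turn": 0},
    {"gripper": 40, "travel": [0, 0, 0], "turn": 0},
  ],
)

```text
time: 5.32
position: [0.4805, -0.2888, 0.0778]
tcp_rot: [-0.0, 0.505, 0.863, 0.0]
ft_force: [0.6, -0.4, -2.7]
width: 0.633
gripper_force: 27.8
```

```bash
python3 - <<'E'
from h import *
st();go(.48,-.29,.076)
E
```

```text
5.33 [ 0.4805 -0.2888  0.0778] [-0.     0.505  0.863  0.   ] [ 0.6 -0.4 -2.7] 0.633 27.8
go [-0.03 -0.04  0.07] yaw(tool y) deg 29.31 tilt [-0.  0. -1.]
```

Lower the last 2 mm, open, rise, head for the toothpick jar.

Emit:
servo_tool(
  steps=[
    {"gripper": 40, "travel": [0, 0, 0.06], "turn": 0},
    {"gripper": 40, "travel": [0, 0, 0], "turn": 0},
    {"gripper": 85, "travel": [0, 0, 0], "turn": 0},
    {"gripper": 85, "travel": [0, 0, 0], "turn": 0},
    {"gripper": 85, "travel": [0, 0, 0], "turn": 0},
    {"gripper": 85, "travel": [0, 0, -1], "turn": 0},
    {"gripper": 85, "travel": [0, 0, -1], "turn": 0},
    {"gripper": 85, "travel": [0, 0, -1], "turn": 0},
    {"gripper": 85, "travel": [0, 0, -1], "turn": 0},
    {"gripper": 85, "travel": [0, 0, -1], "turn": 0},
    {"gripper": 85, "travel": [0, 0, -1], "turn": 0},
    {"gripper": 85, "travel": [0, 0, -1], "turn": 0},
  ],
)

```text
time: 6.82
position: [0.4803, -0.2889, 0.2522]
tcp_rot: [0.0, 0.505, 0.863, -0.0]
ft_force: [-0.0, -0.5, -0.3]
width: 0.999
gripper_force: 0.0
```

```bash
python3 - <<'E'
from h import *
st();go(.430,.085,.25)
E
```

```text
6.83 [ 0.4803 -0.2889  0.2522] [ 0.     0.505  0.863 -0.   ] [-0.  -0.5 -0.3] 0.999 0.0
go [14.03  5.57  0.09] yaw(tool y) deg 29.31 tilt [-0. -0. -1.]
```

Emit:
servo_tool(
  steps=[
    {"gripper": 85, "travel": [1, 0.5, 0], "turn": 0},
    {"gripper": 85, "travel": [1, 0.5, 0], "turn": 0},
    {"gripper": 85, "travel": [1, 0.5, 0], "turn": 0},
    {"gripper": 85, "travel": [1, 0.5, 0], "turn": 0},
    {"gripper": 85, "travel": [1, 0.5, 0], "turn": 0},
    {"gripper": 85, "travel": [1, 0.5, 0], "turn": 0},
    {"gripper": 85, "travel": [1, 0.5, 0], "turn": 0},
    {"gripper": 85, "travel": [1, 0.5, 0], "turn": 0},
    {"gripper": 85, "travel": [1, 0.5, 0], "turn": 0},
    {"gripper": 85, "travel": [1, 0.5, 0], "turn": 0},
    {"gripper": 85, "travel": [1, 0.5, 0], "turn": 0},
    {"gripper": 85, "travel": [1, 0, 0], "turn": 0},
  ],
)

```text
time: 8.32
position: [0.4537, 0.0413, 0.2514]
tcp_rot: [0.0, 0.505, 0.863, 0.0]
ft_force: [0.1, -0.1, -0.5]
width: 0.993
gripper_force: 0.0
```

```bash
python3 - <<'E'
from h import *
st()
c=optics.get_calibration("wrist");f=optics.grab_frame("wrist")[:,:,::-1];cv2.imwrite("pics/w2.png",cv2.resize(f,(800,600),interpolation=cv2.INTER_CUBIC))
np.savez("w2.npz",**c);go(.430,.085,.055)
E
```

```text
8.32 [0.4537 0.0413 0.2514] [0.    0.505 0.863 0.   ] [ 0.1 -0.1 -0.5] 0.993 0.0
go [1.84 0.05 7.86] yaw(tool y) deg 29.54 tilt [-0.001  0.002 -1.   ]
```

View pics/w2.png

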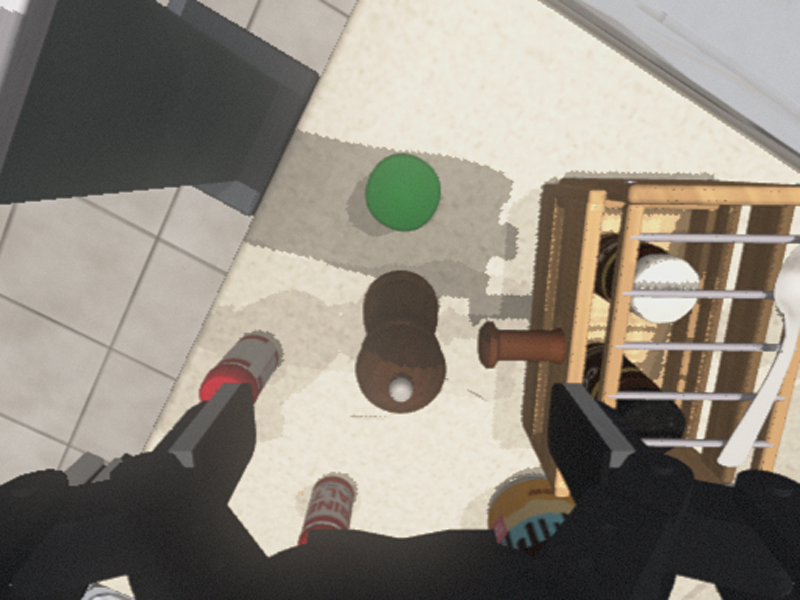

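```bash
python3 - <<'E'
from h import *
c=dict(np.load("w2.npz"))
for k,u,v,z in[("tooth",403,192,.087),("pep",401,388,.150),("cof",666,289,.101),("head",487,344,.078)]:print(k,np.round(ray("",u,v,z,c),4))
x,y=ray("",403,192,.087,c)
go(x,y,.058)
E
```

```text
tooth [0.4279 0.0879]
pep [0.4717 0.0075]
cof [0.5847 0.1148]
head [0.5212 0.0312]
go [1.98 0.03 7.74] yaw(tool y) deg 29.54 tilt [-0.001  0.002 -1.   ]
```

Emit:
servo_tool(
  steps=[
    {"gripper": 85, "travel": [1, 0, 0], "turn": 0},
    {"gripper": 85, "travel": [0.97, 0.04, 0.7], "turn": 0},
    {"gripper": 85, "travel": [0, 0, 1], "turn": 0},
    {"gripper": 85, "travel": [0, 0, 1], "turn": 0},
    {"gripper": 85, "travel": [0, 0, 1], "turn": 0},
    {"gripper": 85, "travel": [0, 0, 1], "turn": 0},
    {"gripper": 85, "travel": [0, 0, 1], "turn": 0},
    {"gripper": 85, "travel": [0, 0, 1], "turn": 0},
    {"gripper": 85, "travel": [0, 0, 1], "turn": 0},
    {"gripper": 30, "travel": [0, 0, 0], "turn": 0},
    {"gripper": 30, "travel": [0, 0, 0], "turn": 0},
    {"gripper": 30, "travel": [0, 0, 0], "turn": 0},
  ],
  grip_force=25,
)

```text
time: 9.88
position: [0.4308, 0.0834, 0.0597]
tcp_rot: [0.001, 0.505, 0.863, 0.0]
ft_force: [0.4, -0.2, 1.3]
width: 0.52
gripper_force: 25.4
```

Emit:
servo_tool(
  steps=[
    {"gripper": 30, "travel": [0, 0, 0], "turn": 0},
    {"gripper": 30, "travel": [0, 0, 0], "turn": 0},
  ],
)

```text
time: 10.12
position: [0.4308, 0.0835, 0.0597]
tcp_rot: [0.001, 0.505, 0.863, 0.001]
ft_force: [-1.4, -0.1, 6.8]
width: 0.518
gripper_force: 25.5
```

```bash
python3 - <<'E'
from h import *
st();go(.425,.195,.058)
E
```

```text
10.12 [0.4308 0.0835 0.0597] [0.001 0.505 0.863 0.001] [-1.4 -0.1  6.8] 0.518 25.5
go [4.01 1.98 0.07] yaw(tool y) deg 29.29 tilt [ 0.002  0.    -1.   ]
```

Emit:
servo_tool(
  steps=[
    {"gripper": 30, "travel": [0, 0, -1], "turn": 0},
    {"gripper": 30, "travel": [0, 0, -1], "turn": 0},
    {"gripper": 30, "travel": [0.5, 0.2, 0], "turn": 0},
    {"gripper": 30, "travel": [1, 0.5, 0], "turn": 0},
    {"gripper": 30, "travel": [1, 0.5, 0], "turn": 0},
    {"gripper": 30, "travel": [1, 0.5, 0], "turn": 0},
    {"gripper": 30, "travel": [0.5, 0.3, 0], "turn": 0},
    {"gripper": 30, "travel": [0, 0, 0], "turn": 0},
    {"gripper": 30, "travel": [0, 0, 1], "turn": 0},
    {"gripper": 30, "travel": [0, 0, 0.7], "turn": 0},
    {"gripper": 30, "travel": [0, 0, 0.2], "turn": 0},
    {"gripper": 30, "travel": [0, 0, 0], "turn": 0},
  ],
)

```text
time: 11.62
position: [0.4249, 0.1943, 0.0612]
tcp_rot: [-0.0, 0.506, 0.863, -0.0]
ft_force: [1.0, 0.8, -0.3]
width: 0.516
gripper_force: 25.8
```

```bash
python3 - <<'E'
from h import *
st();go(.425,.195,.0597)
E
```

```text
11.62 [0.4249 0.1943 0.0612] [-0.     0.506  0.863 -0.   ] [ 1.   0.8 -0.3] 0.516 25.8
go [0.02 0.02 0.06] yaw(tool y) deg 29.25 tilt [-0.001 -0.001 -1.   ]
```

Emit:
servo_tool(
  steps=[
    {"gripper": 30, "travel": [0, 0, 0.05], "turn": 0},
    {"gripper": 85, "travel": [0, 0, 0], "turn": 0},
    {"gripper": 85, "travel": [0, 0, 0], "turn": 0},
    {"gripper": 85, "travel": [0, 0, 0], "turn": 0},
    {"gripper": 85, "travel": [0, 0, -1], "turn": 0},
    {"gripper": 85, "travel": [0, 0, -1], "turn": 0},
    {"gripper": 85, "travel": [0, 0, -1], "turn": 0},
    {"gripper": 85, "travel": [0, 0, -1], "turn": 1},
    {"gripper": 85, "travel": [0, 0, -1], "turn": 1},
    {"gripper": 85, "travel": [0, 0, -1], "turn": 1},
    {"gripper": 85, "travel": [0, 0, -1], "turn": 1},
    {"gripper": 85, "travel": [0, 0, -1], "turn": 1},
  ],
)

```text
time: 13.12
position: [0.4246, 0.195, 0.2609]
tcp_rot: [-0.0, 0.824, 0.566, -0.0]
ft_force: [0.5, 0.1, 0.2]
width: 0.995
gripper_force: 0.0
```

Emit:
servo_tool(
  steps=[
    {"gripper": 85, "travel": [0, 0, 0], "turn": 1},
    {"gripper": 85, "travel": [0, 0, 0], "turn": 1},
    {"gripper": 85, "travel": [0, 0, 0], "turn": 1},
    {"gripper": 85, "travel": [0, 0, 0], "turn": 1},
    {"gripper": 85, "travel": [0, 0, 0], "turn": 0},
  ],
)

```text
time: 13.75
position: [0.4247, 0.1951, 0.26]
tcp_rot: [0.0, 0.967, 0.254, -0.0]
ft_force: [-0.8, 0.0, 0.7]
width: 0.999
gripper_force: 0.0
```

```bash
python3 - <<'E'
from h import *
st();go(.472,.006,.26)
E
```

```text
13.75 [0.4247 0.1951 0.26  ] [ 0.     0.967  0.254 -0.   ] [-0.8  0.   0.7] 0.999 0.0
go [-2.06  7.52  0.  ] yaw(tool y) deg -60.62 tilt [-0. -0. -1.]
```

Emit:
servo_tool(
  steps=[
    {"gripper": 85, "travel": [-0.5, 0.5, 0], "turn": 0},
    {"gripper": 85, "travel": [-0.5, 1, 0], "turn": 0},
    {"gripper": 85, "travel": [-0.5, 1, 0], "turn": 0},
    {"gripper": 85, "travel": [-0.5, 1, 0], "turn": 0},
    {"gripper": 85, "travel": [0, 1, 0], "turn": 0},
    {"gripper": 85, "travel": [0, 1, 0], "turn": 0},
    {"gripper": 85, "travel": [0, 1, 0], "turn": 0},
    {"gripper": 85, "travel": [0, 1, 0], "turn": 0},
    {"gripper": 85, "travel": [0, 0, 0], "turn": 0},
  ],
)

```text
time: 14.88
position: [0.4729, 0.0042, 0.2599]
tcp_rot: [0.0, 0.968, 0.252, -0.0]
ft_force: [0.2, -0.1, -0.3]
width: 0.995
gripper_force: 0.0
```

```bash
python3 - <<'E'
from h import *
st();go(.4725,.006,.102)
E
```

```text
14.88 [0.4729 0.0042 0.2599] [ 0.     0.968  0.252 -0.   ] [ 0.2 -0.1 -0.3] 0.995 0.0
go [ 0.02 -0.07  6.32] yaw(tool y) deg -60.8 tilt [-0.    -0.001 -1.   ]
```

Emit:
servo_tool(
  steps=[
    {"gripper": 85, "travel": [0.02, -0.07, 0.5], "turn": 0},
    {"gripper": 85, "travel": [0, 0, 1], "turn": 0},
    {"gripper": 85, "travel": [0, 0, 1], "turn": 0},
    {"gripper": 85, "travel": [0, 0, 1], "turn": 0},
    {"gripper": 85, "travel": [0, 0, 1], "turn": 0},
    {"gripper": 85, "travel": [0, 0, 1], "turn": 0},
    {"gripper": 85, "travel": [0, 0, 0.8], "turn": 0},
    {"gripper": 25, "travel": [0, 0, 0], "turn": 0},
    {"gripper": 25, "travel": [0, 0, 0], "turn": 0},
    {"gripper": 25, "travel": [0, 0, 0], "turn": 0},
    {"gripper": 25, "travel": [0, 0, 0], "turn": 0},
    {"gripper": 25, "travel": [0, 0, 0], "turn": 0},
  ],
  grip_force=35,
)

```text
time: 16.38
position: [0.473, 0.009, 0.1031]
tcp_rot: [-0.0, 0.967, 0.253, 0.001]
ft_force: [-1.1, 1.3, 5.9]
width: 0.557
gripper_force: 36.4
```

```bash
python3 - <<'E'
from h import *
st();go(.395,-.215,.102)
E
```

```text
16.38 [0.473  0.009  0.1031] [-0.     0.967  0.253  0.001] [-1.1  1.3  5.9] 0.557 36.4
go [-7.11  6.29  0.04] yaw(tool y) deg -60.7 tilt [ 0.001  0.    -1.   ]
```

Emit:
servo_tool(
  steps=[
    {"gripper": 25, "travel": [0, 0, -1], "turn": 0},
    {"gripper": 25, "travel": [0, 0, -1], "turn": 0},
    {"gripper": 25, "travel": [0, 0, -1], "turn": 0},
    {"gripper": 25, "travel": [0, 0, -1], "turn": 0},
    {"gripper": 25, "travel": [-0.6, 0.5, 0], "turn": 0},
    {"gripper": 25, "travel": [-0.9, 0.8, 0], "turn": 0},
    {"gripper": 25, "travel": [-0.9, 0.8, 0], "turn": 0},
    {"gripper": 25, "travel": [-0.9, 0.8, 0], "turn": 0},
    {"gripper": 25, "travel": [-0.9, 0.8, 0], "turn": 0},
    {"gripper": 25, "travel": [-0.9, 0.8, 0], "turn": 0},
    {"gripper": 25, "travel": [-0.9, 0.8, 0], "turn": 0},
    {"gripper": 25, "travel": [-0.9, 0.8, 0], "turn": 0},
  ],
)

```text
time: 17.88
position: [0.3962, -0.2096, 0.2024]
tcp_rot: [0.0, 0.968, 0.253, -0.0]
ft_force: [0.5, 0.7, -1.4]
width: 0.559
gripper_force: 36.6
```

Emit:
servo_tool(
  steps=[
    {"gripper": 25, "travel": [-0.2, 0.2, 0], "turn": 0},
    {"gripper": 25, "travel": [0, 0, 0.5], "turn": 0},
    {"gripper": 25, "travel": [0, 0, 1], "turn": 0},
    {"gripper": 25, "travel": [0, 0, 1], "turn": 0},
    {"gripper": 25, "travel": [0, 0, 1], "turn": 0},
    {"gripper": 25, "travel": [0, 0, 0.4], "turn": 0},
    {"gripper": 25, "travel": [0, 0, 0], "turn": 0},
  ],
)

```text
time: 18.75
position: [0.3951, -0.2147, 0.1046]
tcp_rot: [-0.0, 0.967, 0.253, -0.0]
ft_force: [-0.0, -0.5, -2.5]
width: 0.557
gripper_force: 36.6
```

```bash
python3 - <<'E'
from h import *
st();go(.395,-.215,.1031)
E
```

```text
18.75 [ 0.3951 -0.2147  0.1046] [-0.     0.967  0.253 -0.   ] [-0.  -0.5 -2.5] 0.557 36.6
go [-0.01  0.01  0.06] yaw(tool y) deg -60.64 tilt [-0.001  0.001 -1.   ]
```

Emit:
servo_tool(
  steps=[
    {"gripper": 25, "travel": [0, 0, 0.05], "turn": 0},
    {"gripper": 85, "travel": [0, 0, 0], "turn": 0},
    {"gripper": 85, "travel": [0, 0, 0], "turn": 0},
    {"gripper": 85, "travel": [0, 0, 0], "turn": 0},
    {"gripper": 85, "travel": [0, 0, -1], "turn": 0},
    {"gripper": 85, "travel": [0, 0, -1], "turn": 0},
    {"gripper": 85, "travel": [0, 0, -1], "turn": 0},
    {"gripper": 85, "travel": [0, 0, -1], "turn": 0},
    {"gripper": 85, "travel": [0, 0, -1], "turn": 0},
    {"gripper": 85, "travel": [0, 0, 0], "turn": 0},
  ],
)

```text
time: 20.0
position: [0.3958, -0.2159, 0.2304]
tcp_rot: [0.001, 0.968, 0.253, 0.001]
ft_force: [1.0, 0.2, -0.0]
width: 0.991
gripper_force: 0.0
```

```bash
python3 - <<'E'
from h import *
st();go(.5389,.0416,.23)
E
```

```text
20.0 [ 0.3958 -0.2159  0.2304] [0.001 0.968 0.253 0.001] [ 1.   0.2 -0. ] 0.991 0.0
go [10.03 -6.18  0.02] yaw(tool y) deg -60.71 tilt [ 0.003 -0.002 -1.   ]
```

Emit:
servo_tool(
  steps=[
    {"gripper": 85, "travel": [0.9, -0.6, 0], "turn": 0},
    {"gripper": 85, "travel": [0.9, -0.6, 0], "turn": 0},
    {"gripper": 85, "travel": [0.9, -0.6, 0], "turn": 0},
    {"gripper": 85, "travel": [0.9, -0.6, 0], "turn": 0},
    {"gripper": 85, "travel": [0.9, -0.6, 0], "turn": 0},
    {"gripper": 85, "travel": [0.9, -0.6, 0], "turn": 0},
    {"gripper": 85, "travel": [0.9, -0.6, 0], "turn": 0},
    {"gripper": 85, "travel": [0.9, -0.6, 0], "turn": 0},
    {"gripper": 85, "travel": [0.9, -0.6, 0], "turn": 0},
    {"gripper": 85, "travel": [0.9, -0.6, 0], "turn": 0},
    {"gripper": 85, "travel": [0.9, -0.2, 0], "turn": 0},
    {"gripper": 85, "travel": [0, 0, 0], "turn": 0},
  ],
)

```text
time: 21.5
position: [0.5352, 0.0423, 0.2276]
tcp_rot: [-0.0, 0.967, 0.254, -0.001]
ft_force: [-0.1, -0.6, -0.3]
width: 0.998
gripper_force: 0.0
```

```bash
python3 - <<'E'
from h import *
st();go(.5389,.0416,.080)
c=optics.get_calibration("wrist");f=optics.grab_frame("wrist")[:,:,::-1];cv2.imwrite("pics/w3.png",cv2.resize(f,(800,600),interpolation=cv2.INTER_CUBIC))
np.savez("w3.npz",**c)
E
```

```text
21.5 [0.5352 0.0423 0.2276] [-0.     0.967  0.254 -0.001] [-0.1 -0.6 -0.3] 0.998 0.0
go [0.12 0.1  5.9 ] yaw(tool y) deg -60.57 tilt [-0.001  0.001 -1.   ]
```

View pics/w3.png

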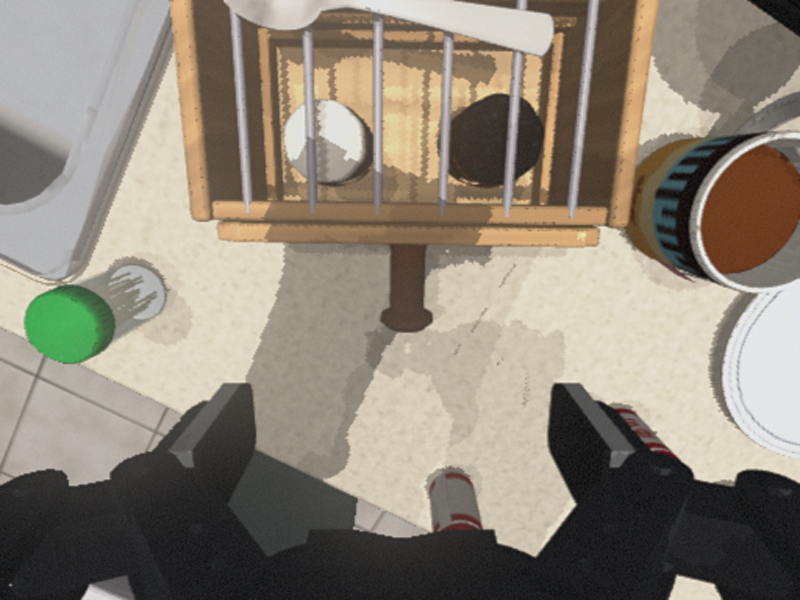

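```bash
python3 - <<'E'
from h import *
c=dict(np.load("w3.npz"));O=np.array([.6156,.0846])
R=np.array([[np.cos(TH),np.sin(TH)],[-np.sin(TH),np.cos(TH)]])
for k,u,v,z in[("stemroot",408,245,.088),("headout",407,328,.078),("coc",498,139,.107),("cof",328,142,.101),("trayL",219,232,.1),("trayR",598,237,.1),("frontL",191,216,.12),("frontR",628,222,.12)]:
    p=ray("",u,v,z,c);print(k,np.round(p,4),np.round(R@(p-O),4))
E
```

```text
stemroot [0.5599 0.0523] [-0.0644 -0.0009]
headout [0.5161 0.028 ] [-0.1145 -0.0007]
coc [0.6265 0.0418] [-0.0115 -0.0426]
cof [0.586  0.1115] [-0.0126  0.0379]
trayL [0.5203 0.14  ] [-0.056  0.095]
trayR [ 0.6123 -0.0286] [-0.0583 -0.0971]
frontL [0.5266 0.1491] [-0.046   0.0998]
frontR [ 0.6234 -0.0284] [-0.0485 -0.1024]
```

Emit:
servo_tool(
  steps=[
    {"gripper": 85, "travel": [0.12, 0.1, 0.4], "turn": 0},
    {"gripper": 85, "travel": [0, 0, 1], "turn": 0},
    {"gripper": 85, "travel": [0, 0, 1], "turn": 0},
    {"gripper": 85, "travel": [0, 0, 1], "turn": 0},
    {"gripper": 85, "travel": [0, 0, 1], "turn": 0},
    {"gripper": 85, "travel": [0, 0, 1], "turn": 0},
    {"gripper": 85, "travel": [0, 0, 0.5], "turn": 0},
    {"gripper": 10, "travel": [0, 0, 0], "turn": 0},
    {"gripper": 10, "travel": [0, 0, 0], "turn": 0},
    {"gripper": 10, "travel": [0, 0, 0], "turn": 0},
    {"gripper": 10, "travel": [0, 0, 0], "turn": 0},
    {"gripper": 10, "travel": [0, 0, 0], "turn": 0},
  ],
  grip_force=35,
)

```text
time: 23.05
position: [0.5388, 0.0409, 0.0822]
tcp_rot: [-0.0, 0.967, 0.253, 0.0]
ft_force: [-2.0, 1.0, 4.9]
width: 0.218
gripper_force: 34.2
```

Emit:
servo_tool(
  steps=[
    {"gripper": 10, "travel": [0, 0, 0], "turn": 0},
    {"gripper": 10, "travel": [0, 0, 0], "turn": 0},
  ],
)

```text
time: 23.3
position: [0.5388, 0.0409, 0.0822]
tcp_rot: [-0.0, 0.967, 0.253, 0.0]
ft_force: [-1.6, 1.3, 4.7]
width: 0.216
gripper_force: 34.2
```

Emit:
servo_tool(
  steps=[
    {"gripper": 10, "travel": [-0.2, 0, 0], "turn": 0},
    {"gripper": 10, "travel": [-0.4, 0, 0], "turn": 0},
    {"gripper": 10, "travel": [-0.4, 0, 0], "turn": 0},
    {"gripper": 10, "travel": [-0.4, 0, 0], "turn": 0},
    {"gripper": 10, "travel": [-0.4, 0, 0], "turn": 0},
    {"gripper": 10, "travel": [-0.4, 0, 0], "turn": 0},
    {"gripper": 10, "travel": [-0.4, 0, 0], "turn": 0},
    {"gripper": 10, "travel": [-0.4, 0, 0], "turn": 0},
    {"gripper": 10, "travel": [-0.4, 0, 0], "turn": 0},
    {"gripper": 10, "travel": [-0.3, 0, 0], "turn": 0},
    {"gripper": 10, "travel": [-0.2, 0, 0], "turn": 0},
    {"gripper": 10, "travel": [0, 0, 0], "turn": 0},
  ],
)

```text
time: 24.8
position: [0.4553, -0.0046, 0.0821]
tcp_rot: [-0.001, 0.967, 0.254, 0.002]
ft_force: [2.3, 11.4, 4.3]
width: 0.218
gripper_force: 35.3
```

```bash
python3 - <<'E'
from h import *
s=st();d=s["position"][:2]-[.5388,.0409];print(np.linalg.norm(d),np.degrees(np.arctan2(d[1],d[0])))
E
```

```text
24.8 [ 0.4553 -0.0046  0.0821] [-0.001  0.967  0.254  0.002] [ 2.3 11.4  4.3] 0.218 35.3
0.09513773279823255 -151.41480148901783
```

Emit:
servo_tool(
  steps=[
    {"gripper": 85, "travel": [0, 0, 0], "turn": 0},
    {"gripper": 85, "travel": [0, 0, 0], "turn": 0},
    {"gripper": 85, "travel": [0, 0, 0], "turn": 0},
    {"gripper": 85, "travel": [0, 0, -1], "turn": 0},
    {"gripper": 85, "travel": [0, 0, -1], "turn": 0},
    {"gripper": 85, "travel": [0, 0, -1], "turn": 0},
    {"gripper": 85, "travel": [0, 0, -1], "turn": 0},
    {"gripper": 85, "travel": [0, 0, -1], "turn": 0},
    {"gripper": 85, "travel": [0, 0, -1], "turn": 0},
    {"gripper": 85, "travel": [0, 0, 0], "turn": 0},
  ],
)

```text
time: 26.05
position: [0.4545, -0.0079, 0.2327]
tcp_rot: [0.0, 0.968, 0.253, 0.002]
ft_force: [-0.1, 0.2, -0.8]
width: 0.997
gripper_force: 0.0
```

```bash
python3 - <<'E'
from h import *
st();go(.543,-.0045,.23)
c=optics.get_calibration("wrist");f=optics.grab_frame("wrist")[:,:,::-1];cv2.imwrite("pics/w4.png",cv2.resize(f,(800,600),interpolation=cv2.INTER_CUBIC))
np.savez("w4.npz",**c)
E
```

```text
26.05 [ 0.4545 -0.0079  0.2327] [0.    0.968 0.253 0.002] [-0.1  0.2 -0.8] 0.997 0.0
go [3.15 1.61 0.12] yaw(tool y) deg -60.74 tilt [ 0.003 -0.    -1.   ]
```

View pics/w4.png

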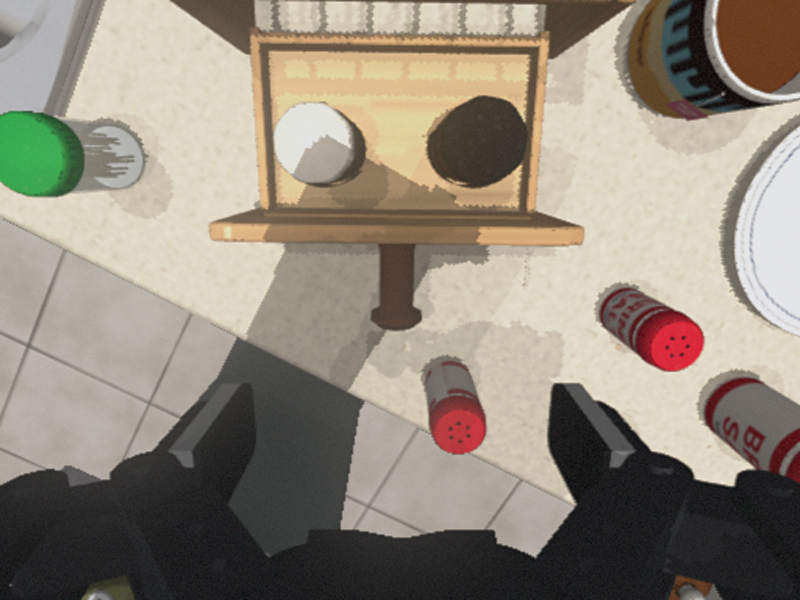

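```bash
python3 - <<'E'
from h import *
c=dict(np.load("w4.npz"))
p=ray("",482,137,.107,c);q=ray("",315,141,.101,c);print(p,q,np.linalg.norm(p-q))
go(*p,.08)
E
```

```text
[ 0.54401628 -0.00233134] [0.50319758 0.0675258 ] 0.08090850640139094
go [3.25 1.57 6.07] yaw(tool y) deg -60.73 tilt [ 0.001 -0.    -1.   ]
```

Emit:
servo_tool(
  steps=[
    {"gripper": 70, "travel": [0.8, 0.4, 0], "turn": 0},
    {"gripper": 70, "travel": [0.8, 0.4, 0], "turn": 0},
    {"gripper": 70, "travel": [0.8, 0.4, 0], "turn": 0},
    {"gripper": 70, "travel": [0.8, 0.4, 0], "turn": 0},
    {"gripper": 70, "travel": [0.03, 0.03, 0], "turn": 0},
    {"gripper": 70, "travel": [0, 0, 0], "turn": 0},
  ],
)

```text
time: 26.85
position: [0.543, -0.0038, 0.2303]
tcp_rot: [-0.0, 0.968, 0.253, -0.001]
ft_force: [0.2, -1.1, -1.1]
width: 0.82
gripper_force: 0.0
```

```bash
python3 - <<'E'
from h import *
st();go(.5445,-.0035,.076)
E
```

```text
26.85 [ 0.543  -0.0038  0.2303] [-0.     0.968  0.253 -0.001] [ 0.2 -1.1 -1.1] 0.82 0.0
go [0.07 0.03 6.17] yaw(tool y) deg -60.71 tilt [-0.002 -0.    -1.   ]
```

Emit:
servo_tool(
  steps=[
    {"gripper": 70, "travel": [0.07, 0.03, 0.5], "turn": 0},
    {"gripper": 70, "travel": [0, 0, 1], "turn": 0},
    {"gripper": 70, "travel": [0, 0, 1], "turn": 0},
    {"gripper": 70, "travel": [0, 0, 1], "turn": 0},
    {"gripper": 70, "travel": [0, 0, 1], "turn": 0},
    {"gripper": 70, "travel": [0, 0, 1], "turn": 0},
    {"gripper": 70, "travel": [0, 0, 0.65], "turn": 0},
    {"gripper": 25, "travel": [0, 0, 0], "turn": 0},
    {"gripper": 25, "travel": [0, 0, 0], "turn": 0},
    {"gripper": 25, "travel": [0, 0, 0], "turn": 0},
    {"gripper": 25, "travel": [0, 0, 0], "turn": 0},
  ],
  grip_force=40,
)

```text
time: 28.22
position: [0.5461, -0.0034, 0.078]
tcp_rot: [0.0, 0.967, 0.253, 0.0]
ft_force: [-0.0, -0.3, -2.3]
width: 0.536
gripper_force: 41.2
```

```bash
python3 - <<'E'
from h import *
st();go(.632,-.268,.076)
E
```

```text
28.23 [ 0.5461 -0.0034  0.078 ] [0.    0.967 0.253 0.   ] [-0.  -0.3 -2.3] 0.536 41.2
go [-2.18 10.91  0.08] yaw(tool y) deg -60.7 tilt [ 0.001  0.    -1.   ]
```

Emit:
servo_tool(
  steps=[
    {"gripper": 25, "travel": [0, 0, -0.5], "turn": 0},
    {"gripper": 25, "travel": [0, 0, -1], "turn": 0},
    {"gripper": 25, "travel": [0, 0, -1], "turn": 0},
    {"gripper": 25, "travel": [0, 0, -1], "turn": 0},
    {"gripper": 25, "travel": [0, 0, -1], "turn": 0},
    {"gripper": 25, "travel": [0, 0, -0.5], "turn": 0},
    {"gripper": 25, "travel": [0, 0.8, 0], "turn": 0},
    {"gripper": 25, "travel": [-0.2, 1, 0], "turn": 0},
    {"gripper": 25, "travel": [-0.2, 1, 0], "turn": 0},
    {"gripper": 25, "travel": [-0.2, 1, 0], "turn": 0},
    {"gripper": 25, "travel": [-0.2, 1, 0], "turn": 0},
    {"gripper": 25, "travel": [-0.2, 1, 0], "turn": 0},
  ],
)

```text
time: 29.72
position: [0.595, -0.1445, 0.2011]
tcp_rot: [-0.0, 0.968, 0.252, -0.001]
ft_force: [0.9, 1.4, -2.2]
width: 0.541
gripper_force: 41.5
```

Emit:
servo_tool(
  steps=[
    {"gripper": 25, "travel": [-0.2, 1, 0], "turn": 0},
    {"gripper": 25, "travel": [-0.2, 1, 0], "turn": 0},
    {"gripper": 25, "travel": [-0.2, 1, 0], "turn": 0},
    {"gripper": 25, "travel": [-0.2, 1, 0], "turn": 0},
    {"gripper": 25, "travel": [-0.1, 0.7, 0], "turn": 0},
    {"gripper": 25, "travel": [-0.1, 0.3, 0], "turn": 0},
    {"gripper": 25, "travel": [0, 0, 0], "turn": 0},
  ],
)

```text
time: 30.6
position: [0.6343, -0.2636, 0.202]
tcp_rot: [-0.0, 0.968, 0.253, -0.0]
ft_force: [-1.0, -0.6, -1.7]
width: 0.537
gripper_force: 41.5
```

```bash
python3 - <<'E'
from h import *
st();go(.631,-.264,.078)
c=optics.get_calibration("wrist");f=optics.grab_frame("wrist")[:,:,::-1];g=cv2.resize(f,(800,600),interpolation=cv2.INTER_CUBIC)
np.savez("w5.npz",**c)
for z,r in((.017,.085),(.009,.045)):
  for a in np.linspace(0,2*np.pi,60):
    p=pix("",[.631+r*np.cos(a),-.264+r*np.sin(a),z],c=c);cv2.circle(g,tuple(int(q) for q in p),1,(0,0,255),-1)
cv2.imwrite("pics/w5.png",g)
E
```

```text
30.6 [ 0.6343 -0.2636  0.202 ] [-0.     0.968  0.253 -0.   ] [-1.  -0.6 -1.7] 0.537 41.5
go [-0.12 -0.05  4.96] yaw(tool y) deg -60.73 tilt [-0.001  0.    -1.   ]
```

View pics/w5.png

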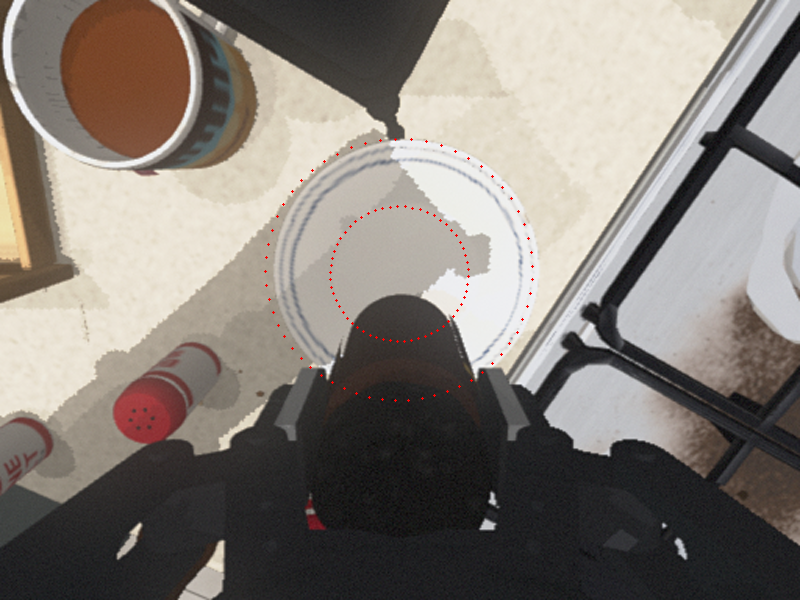

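Emit:
servo_tool(
  steps=[
    {"gripper": 25, "travel": [-0.12, 0.13, 0.3], "turn": 0},
    {"gripper": 25, "travel": [0, 0, 1], "turn": 0},
    {"gripper": 25, "travel": [0, 0, 1], "turn": 0},
    {"gripper": 25, "travel": [0, 0, 1], "turn": 0},
    {"gripper": 25, "travel": [0, 0, 1], "turn": 0},
    {"gripper": 25, "travel": [0, 0, 0.3], "turn": 0},
    {"gripper": 25, "travel": [0, 0, 0], "turn": 0},
  ],
)

```text
time: 31.52
position: [0.6334, -0.2672, 0.0874]
tcp_rot: [-0.0, 0.967, 0.253, -0.0]
ft_force: [0.2, 1.2, -1.7]
width: 0.54
gripper_force: 41.5
```

```bash
python3 - <<'E'
from h import *
st();go(.633,-.268,.078)
E
```

```text
31.52 [ 0.6334 -0.2672  0.0874] [-0.     0.967  0.253 -0.   ] [ 0.2  1.2 -1.7] 0.54 41.5
go [-0.03  0.02  0.38] yaw(tool y) deg -60.67 tilt [-0.001  0.    -1.   ]
```

Emit:
servo_tool(
  steps=[
    {"gripper": 25, "travel": [0, 0, 0.3], "turn": 0},
    {"gripper": 25, "travel": [0, 0, 0], "turn": 0},
  ],
)

```text
time: 31.78
position: [0.6335, -0.2675, 0.0801]
tcp_rot: [0.0, 0.967, 0.253, 0.0]
ft_force: [-0.5, 0.9, -1.7]
width: 0.539
gripper_force: 41.5
```

```bash
python3 - <<'E'
from h import *
st()
E
```

```text
31.77 [ 0.6335 -0.2675  0.0801] [0.    0.967 0.253 0.   ] [-0.5  0.9 -1.7] 0.539 41.5
```

Emit:
servo_tool(
  steps=[
    {"gripper": 25, "travel": [0, 0, 0.08], "turn": 0},
    {"gripper": 25, "travel": [0, 0, 0], "turn": 0},
    {"gripper": 70, "travel": [0, 0, 0], "turn": 0},
    {"gripper": 80, "travel": [0, 0, 0], "turn": 0},
    {"gripper": 80, "travel": [0, 0, 0], "turn": 0},
    {"gripper": 80, "travel": [0, 0, -0.5], "turn": 0},
    {"gripper": 80, "travel": [0, 0, -1], "turn": 0},
    {"gripper": 80, "travel": [0, 0, -1], "turn": 0},
    {"gripper": 80, "travel": [0, 0, -1], "turn": 0},
    {"gripper": 80, "travel": [0, 0, -1], "turn": 0},
    {"gripper": 80, "travel": [0, 0, -1], "turn": 0},
    {"gripper": 80, "travel": [0, 0, 0], "turn": 0},
  ],
)

```text
time: 33.28
position: [0.6346, -0.2681, 0.2188]
tcp_rot: [0.002, 0.968, 0.253, 0.002]
ft_force: [0.0, 0.2, -0.9]
width: 0.937
gripper_force: 0.0
```

```bash
python3 - <<'E'
from h import *
st();go(.4553,-.0046,.215)
E
```

```text
33.27 [ 0.6346 -0.2681  0.2188] [0.002 0.968 0.253 0.002] [ 0.   0.2 -0.9] 0.937 0.0
go [ -1.1 -12.7   0.1] yaw(tool y) deg -60.71 tilt [ 0.005 -0.002 -1.   ]
```

Emit:
servo_tool(
  steps=[
    {"gripper": 80, "travel": [-0.1, -1, 0], "turn": 0},
    {"gripper": 80, "travel": [-0.1, -1, 0], "turn": 0},
    {"gripper": 80, "travel": [-0.1, -1, 0], "turn": 0},
    {"gripper": 80, "travel": [-0.1, -1, 0], "turn": 0},
    {"gripper": 80, "travel": [-0.1, -1, 0], "turn": 0},
    {"gripper": 80, "travel": [-0.1, -1, 0], "turn": 0},
    {"gripper": 80, "travel": [-0.1, -1, 0], "turn": 0},
    {"gripper": 80, "travel": [-0.1, -1, 0], "turn": 0},
    {"gripper": 80, "travel": [-0.1, -1, 0], "turn": 0},
    {"gripper": 80, "travel": [-0.1, -1, 0], "turn": 0},
    {"gripper": 80, "travel": [-0.1, -1, 0], "turn": 0},
    {"gripper": 80, "travel": [0, -1, 0], "turn": 0},
  ],
)

```text
time: 34.78
position: [0.4617, -0.0189, 0.2153]
tcp_rot: [-0.0, 0.968, 0.253, -0.0]
ft_force: [-0.5, -0.1, -0.5]
width: 0.938
gripper_force: 0.0
```

Emit:
servo_tool(
  steps=[
    {"gripper": 80, "travel": [0, -0.7, 0], "turn": 0},
    {"gripper": 80, "travel": [0, 0, 0], "turn": 0},
    {"gripper": 80, "travel": [0, 0, 0], "turn": 0},
  ],
)

```text
time: 35.15
position: [0.4546, -0.0049, 0.2155]
tcp_rot: [0.0, 0.968, 0.253, 0.0]
ft_force: [0.1, -0.3, 0.3]
width: 0.936
gripper_force: 0.0
```

```bash
python3 - <<'E'
from h import *
st();go(.4553,-.0046,.082)
c=optics.get_calibration("wrist")
for n in("side","wrist"):
    f=optics.grab_frame(n)[:,:,::-1];cv2.imwrite(f"pics/{n}6.png",cv2.resize(f,(800,600),interpolation=cv2.INTER_CUBIC))
E
```

```text
35.15 [ 0.4546 -0.0049  0.2155] [0.    0.968 0.253 0.   ] [ 0.1 -0.3  0.3] 0.936 0.0
go [0.03 0.   5.34] yaw(tool y) deg -60.74 tilt [ 0. -0. -1.]
```

View pics/side6.png

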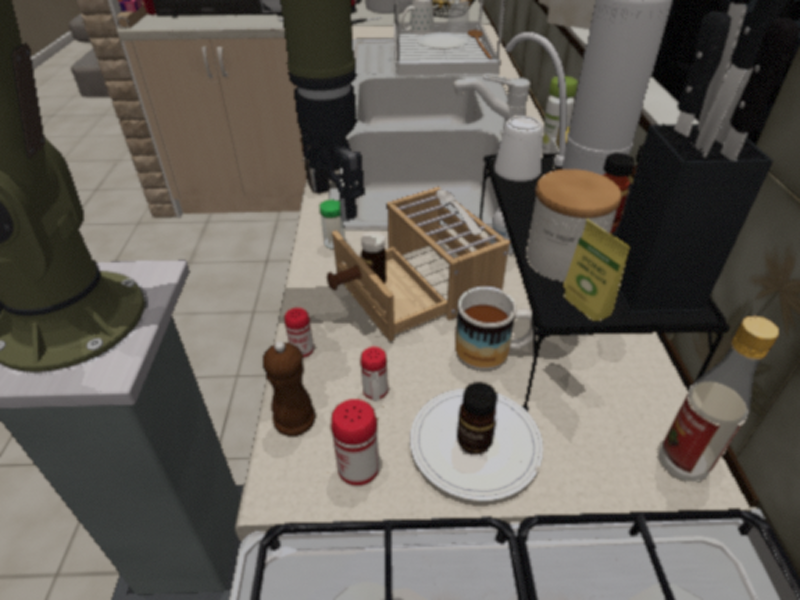

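The side view shows everything upright, with the cocoa foot at about (477,440), the plate's middle. Next I close the tray.

Emit:
servo_tool(
  steps=[
    {"gripper": 80, "travel": [0, 0, 0.4], "turn": 0},
    {"gripper": 80, "travel": [0, 0, 1], "turn": 0},
    {"gripper": 80, "travel": [0, 0, 1], "turn": 0},
    {"gripper": 80, "travel": [0, 0, 1], "turn": 0},
    {"gripper": 80, "travel": [0, 0, 1], "turn": 0},
    {"gripper": 80, "travel": [0, 0, 0.9], "turn": 0},
    {"gripper": 10, "travel": [0, 0, 0], "turn": 0},
    {"gripper": 10, "travel": [0, 0, 0], "turn": 0},
    {"gripper": 10, "travel": [0, 0, 0], "turn": 0},
    {"gripper": 10, "travel": [0, 0, 0], "turn": 0},
    {"gripper": 10, "travel": [0, 0, 0], "turn": 0},
    {"gripper": 10, "travel": [0, 0, 0], "turn": 0},
  ],
  grip_force=35,
)

```text
time: 36.75
position: [0.455, -0.0045, 0.0839]
tcp_rot: [0.0, 0.968, 0.253, 0.001]
ft_force: [0.9, -1.8, 7.1]
width: 0.216
gripper_force: 34.3
```

Emit:
servo_tool(
  steps=[
    {"gripper": 10, "travel": [0.2, 0, 0], "turn": 0},
    {"gripper": 10, "travel": [0.4, 0, 0], "turn": 0},
    {"gripper": 10, "travel": [0.4, 0, 0], "turn": 0},
    {"gripper": 10, "travel": [0.4, 0, 0], "turn": 0},
    {"gripper": 10, "travel": [0.4, 0, 0], "turn": 0},
    {"gripper": 10, "travel": [0.4, 0, 0], "turn": 0},
    {"gripper": 10, "travel": [0.4, 0, 0], "turn": 0},
    {"gripper": 10, "travel": [0.4, 0, 0], "turn": 0},
    {"gripper": 10, "travel": [0.4, 0, 0], "turn": 0},
    {"gripper": 10, "travel": [0.3, 0, 0], "turn": 0},
    {"gripper": 10, "travel": [0.2, 0, 0], "turn": 0},
    {"gripper": 10, "travel": [0, 0, 0], "turn": 0},
  ],
)

```text
time: 38.25
position: [0.5384, 0.0409, 0.0839]
tcp_rot: [0.001, 0.968, 0.252, -0.001]
ft_force: [-4.0, -7.1, 10.3]
width: 0.222
gripper_force: 34.8
```

```bash
python3 - <<'E'
from h import *
s=st();print(s["position"][:2]-[.5388,.0409]);go(.5388,.0409,.082)
E
```

```text
38.25 [0.5384 0.0409 0.0839] [ 0.001  0.968  0.252 -0.001] [-4.  -7.1 10.3] 0.222 34.8
[-4.12762293e-04 -3.10348418e-05]
go [0.02 0.01 0.08] yaw(tool y) deg -60.83 tilt [-0.001 -0.003 -1.   ]
```

Nudge a little further to be sure it is on the stop, then release and rise.

Emit:
servo_tool(
  steps=[
    {"gripper": 10, "travel": [0.15, 0, 0], "turn": 0},
    {"gripper": 10, "travel": [0.1, 0, 0], "turn": 0},
    {"gripper": 10, "travel": [0, 0, 0], "turn": 0},
  ],
)

```text
time: 38.62
position: [0.5386, 0.0409, 0.0838]
tcp_rot: [0.002, 0.968, 0.251, -0.006]
ft_force: [-18.6, -13.3, 26.5]
width: 0.218
gripper_force: 36.2
```

Emit:
servo_tool(
  steps=[
    {"gripper": 85, "travel": [0, 0, 0], "turn": 0},
    {"gripper": 85, "travel": [0, 0, 0], "turn": 0},
    {"gripper": 85, "travel": [0, 0, 0], "turn": 0},
    {"gripper": 85, "travel": [0, 0, -1], "turn": 0},
    {"gripper": 85, "travel": [0, 0, -1], "turn": 0},
    {"gripper": 85, "travel": [0, 0, -1], "turn": 0},
    {"gripper": 85, "travel": [0, 0, -1], "turn": 0},
    {"gripper": 85, "travel": [0, 0, -1], "turn": 0},
    {"gripper": 85, "travel": [0, 0, -1], "turn": 0},
    {"gripper": 85, "travel": [0, 0, 0], "turn": 0},
  ],
)

```text
time: 39.88
position: [0.5458, 0.0471, 0.2347]
tcp_rot: [0.0, 0.967, 0.253, 0.002]
ft_force: [0.2, 0.5, -0.3]
width: 0.998
gripper_force: 0.0
```

```bash
python3 - <<'E'
from h import *
st();go(.3951,-.2147,.23)
f=optics.grab_frame("wrist")[:,:,::-1];cv2.imwrite("pics/w7.png",cv2.resize(f,(800,600),interpolation=cv2.INTER_CUBIC))
E
```

```text
39.88 [0.5458 0.0471 0.2347] [0.    0.967 0.253 0.002] [ 0.2  0.5 -0.3] 0.998 0.0
go [-10.38   6.18   0.16] yaw(tool y) deg -60.67 tilt [ 0.004  0.001 -1.   ]
```

View pics/w7.png

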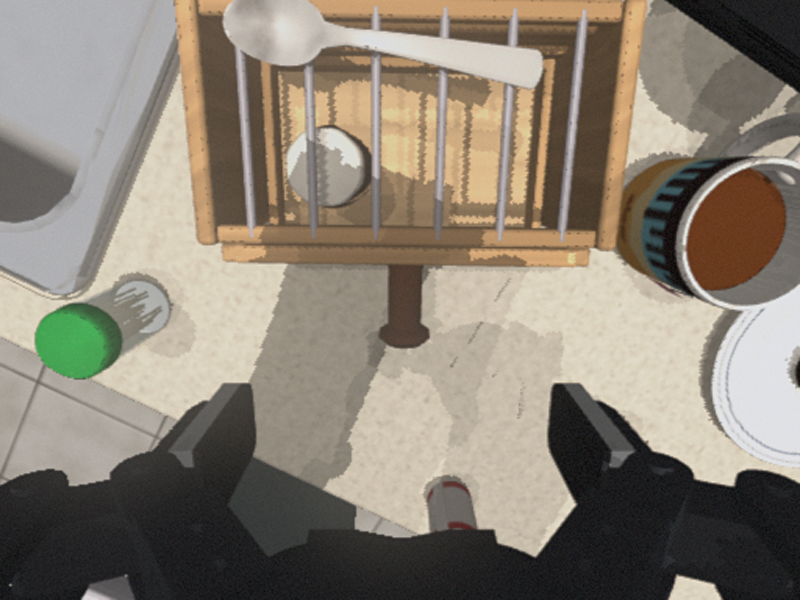

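The tray is home (front flush as at the start) and the coffee jar stands at (328,167). Pepper comes next.

Emit:
servo_tool(
  steps=[
    {"gripper": 85, "travel": [-0.9, 0.5, 0], "turn": 0},
    {"gripper": 85, "travel": [-0.9, 0.5, 0], "turn": 0},
    {"gripper": 85, "travel": [-0.9, 0.5, 0], "turn": 0},
    {"gripper": 85, "travel": [-0.9, 0.5, 0], "turn": 0},
    {"gripper": 85, "travel": [-0.9, 0.5, 0], "turn": 0},
    {"gripper": 85, "travel": [-0.9, 0.6, 0], "turn": 0},
    {"gripper": 85, "travel": [-0.9, 0.6, 0], "turn": 0},
    {"gripper": 85, "travel": [-0.9, 0.6, 0], "turn": 0},
    {"gripper": 85, "travel": [-0.9, 0.6, 0], "turn": 0},
    {"gripper": 85, "travel": [-0.9, 0.6, 0], "turn": 0},
    {"gripper": 85, "travel": [-0.9, 0.6, 0], "turn": 0},
    {"gripper": 85, "travel": [-0.5, 0.1, 0], "turn": 0},
  ],
)

```text
time: 41.42
position: [0.3927, -0.2167, 0.2321]
tcp_rot: [-0.0, 0.968, 0.252, -0.001]
ft_force: [0.7, 0.2, 0.3]
width: 0.999
gripper_force: 0.0
```

Emit:
servo_tool(
  steps=[
    {"gripper": 85, "travel": [0, 0, 0], "turn": 0},
  ],
)

```text
time: 41.55
position: [0.393, -0.2156, 0.2325]
tcp_rot: [-0.0, 0.968, 0.252, -0.0]
ft_force: [-0.1, 0.6, -0.1]
width: 0.995
gripper_force: 0.0
```

```bash
python3 - <<'E'
from h import *
st();go(.3953,-.215,.103)
E
```

```text
41.55 [ 0.393  -0.2156  0.2325] [-0.     0.968  0.252 -0.   ] [-0.1  0.6 -0.1] 0.995 0.0
go [0.09 0.03 5.18] yaw(tool y) deg -60.77 tilt [-0.001  0.001 -1.   ]
```

Emit:
servo_tool(
  steps=[
    {"gripper": 85, "travel": [0.09, 0.03, 0.5], "turn": 0},
    {"gripper": 85, "travel": [0, 0, 1], "turn": 0},
    {"gripper": 85, "travel": [0, 0, 1], "turn": 0},
    {"gripper": 85, "travel": [0, 0, 1], "turn": 0},
    {"gripper": 85, "travel": [0, 0, 1], "turn": 0},
    {"gripper": 85, "travel": [0, 0, 0.65], "turn": 0},
    {"gripper": 25, "travel": [0, 0, 0], "turn": 0},
    {"gripper": 25, "travel": [0, 0, 0], "turn": 0},
    {"gripper": 25, "travel": [0, 0, 0], "turn": 0},
    {"gripper": 25, "travel": [0, 0, 0], "turn": 0},
    {"gripper": 25, "travel": [0, 0, 0], "turn": 0},
  ],
)

```text
time: 42.92
position: [0.3965, -0.2154, 0.1048]
tcp_rot: [0.0, 0.967, 0.253, 0.001]
ft_force: [1.0, 1.0, 3.3]
width: 0.561
gripper_force: 36.5
```

```bash
python3 - <<'E'
from h import *
st();go(.473,.0075,.103)
E
```

```text
42.92 [ 0.3965 -0.2154  0.1048] [0.    0.967 0.253 0.001] [1.  1.  3.3] 0.561 36.5
go [ 7.03 -6.28  0.07] yaw(tool y) deg -60.7 tilt [ 0.001 -0.    -1.   ]
```

Emit:
servo_tool(
  steps=[
    {"gripper": 25, "travel": [0, 0, -1], "turn": 0},
    {"gripper": 25, "travel": [0, 0, -1], "turn": 0},
    {"gripper": 25, "travel": [0, 0, -1], "turn": 0},
    {"gripper": 25, "travel": [0, 0, -1], "turn": 0},
    {"gripper": 25, "travel": [0.6, -0.5, 0], "turn": 0},
    {"gripper": 25, "travel": [0.9, -0.8, 0], "turn": 0},
    {"gripper": 25, "travel": [0.9, -0.8, 0], "turn": 0},
    {"gripper": 25, "travel": [0.9, -0.8, 0], "turn": 0},
    {"gripper": 25, "travel": [0.9, -0.8, 0], "turn": 0},
    {"gripper": 25, "travel": [0.9, -0.8, 0], "turn": 0},
    {"gripper": 25, "travel": [0.9, -0.8, 0], "turn": 0},
    {"gripper": 25, "travel": [0.7, -0.7, 0], "turn": 0},
  ],
)

```text
time: 44.42
position: [0.4687, -0.0015, 0.2041]
tcp_rot: [-0.0, 0.967, 0.253, -0.0]
ft_force: [1.1, -0.4, -1.7]
width: 0.556
gripper_force: 36.7
```

Emit:
servo_tool(
  steps=[
    {"gripper": 25, "travel": [0.3, -0.3, 0], "turn": 0},
    {"gripper": 25, "travel": [0, 0, 0], "turn": 0},
  ],
)

```text
time: 44.68
position: [0.4714, 0.0077, 0.2041]
tcp_rot: [0.0, 0.967, 0.253, -0.0]
ft_force: [-0.0, -0.4, -1.8]
width: 0.561
gripper_force: 36.7
```

```bash
python3 - <<'E'
from h import *
st();go(.4727,.0072,.1045)
E
```

```text
44.67 [0.4714 0.0077 0.2041] [ 0.     0.967  0.253 -0.   ] [-0.  -0.4 -1.8] 0.561 36.7
go [0.04 0.04 3.98] yaw(tool y) deg -60.65 tilt [-0.001 -0.    -1.   ]
```

Emit:
servo_tool(
  steps=[
    {"gripper": 25, "travel": [0.06, 0.04, 0.5], "turn": 0},
    {"gripper": 25, "travel": [0, 0, 1], "turn": 0},
    {"gripper": 25, "travel": [0, 0, 1], "turn": 0},
    {"gripper": 25, "travel": [0, 0, 1], "turn": 0},
    {"gripper": 25, "travel": [0, 0, 0.35], "turn": 0},
    {"gripper": 25, "travel": [0, 0, 0], "turn": 0},
  ],
)

```text
time: 45.42
position: [0.473, 0.0069, 0.1075]
tcp_rot: [-0.0, 0.968, 0.252, -0.001]
ft_force: [-0.2, 0.7, -1.3]
width: 0.558
gripper_force: 36.7
```

```bash
python3 - <<'E'
from h import *
st();go(.473,.0072,.1045)
E
```

```text
45.42 [0.473  0.0069 0.1075] [-0.     0.968  0.252 -0.001] [-0.2  0.7 -1.3] 0.558 36.7
go [ 0.01 -0.01  0.12] yaw(tool y) deg -60.75 tilt [-0.001 -0.    -1.   ]
```

Lower 3 mm, release, rise, turn back 90°.

Emit:
servo_tool(
  steps=[
    {"gripper": 25, "travel": [0, 0, 0.13], "turn": 0},
    {"gripper": 25, "travel": [0, 0, 0], "turn": 0},
    {"gripper": 85, "travel": [0, 0, 0], "turn": 0},
    {"gripper": 85, "travel": [0, 0, 0], "turn": 0},
    {"gripper": 85, "travel": [0, 0, 0], "turn": 0},
    {"gripper": 85, "travel": [0, 0, -1], "turn": 0},
    {"gripper": 85, "travel": [0, 0, -1], "turn": 0},
    {"gripper": 85, "travel": [0, 0, -1], "turn": 0},
    {"gripper": 85, "travel": [0, 0, -1], "turn": 0},
    {"gripper": 85, "travel": [0, 0, -1], "turn": 0},
    {"gripper": 85, "travel": [0, 0, -1], "turn": -1},
    {"gripper": 85, "travel": [0, 0, 0], "turn": -1},
  ],
)

```text
time: 46.92
position: [0.4743, 0.0076, 0.2567]
tcp_rot: [0.001, 0.908, 0.42, 0.002]
ft_force: [-0.9, 0.2, -0.2]
width: 0.996
gripper_force: 0.0
```

Emit:
servo_tool(
  steps=[
    {"gripper": 85, "travel": [0, 0, 0], "turn": -1},
    {"gripper": 85, "travel": [0, 0, 0], "turn": -1},
    {"gripper": 85, "travel": [0, 0, 0], "turn": -1},
    {"gripper": 85, "travel": [0, 0, 0], "turn": -1},
    {"gripper": 85, "travel": [0, 0, 0], "turn": -1},
    {"gripper": 85, "travel": [0, 0, 0], "turn": -1},
    {"gripper": 85, "travel": [0, 0, 0], "turn": -1},
    {"gripper": 85, "travel": [0, 0, 0], "turn": 0},
  ],
)

```text
time: 47.92
position: [0.4733, 0.0074, 0.2548]
tcp_rot: [-0.0, 0.506, 0.863, 0.0]
ft_force: [0.6, -0.8, -0.1]
width: 0.994
gripper_force: 0.0
```

```bash
python3 - <<'E'
from h import *
st();go(.4249,.1943,.25)
E
```

```text
47.92 [0.4733 0.0074 0.2548] [-0.     0.506  0.863  0.   ] [ 0.6 -0.8 -0.1] 0.994 0.0
go [7.47 1.96 0.19] yaw(tool y) deg 29.22 tilt [-0.  0. -1.]
```

Emit:
servo_tool(
  steps=[
    {"gripper": 85, "travel": [0.9, 0.3, 0], "turn": 0},
    {"gripper": 85, "travel": [0.9, 0.3, 0], "turn": 0},
    {"gripper": 85, "travel": [0.9, 0.3, 0], "turn": 0},
    {"gripper": 85, "travel": [0.9, 0.3, 0], "turn": 0},
    {"gripper": 85, "travel": [0.9, 0.3, 0], "turn": 0},
    {"gripper": 85, "travel": [0.9, 0.3, 0], "turn": 0},
    {"gripper": 85, "travel": [0.9, 0.16, 0], "turn": 0},
    {"gripper": 85, "travel": [0.9, 0, 0], "turn": 0},
    {"gripper": 85, "travel": [0.3, 0, 0], "turn": 0},
    {"gripper": 85, "travel": [0, 0, 0], "turn": 0},
  ],
)

```text
time: 49.18
position: [0.4244, 0.1949, 0.2548]
tcp_rot: [0.0, 0.506, 0.863, -0.0]
ft_force: [0.4, 0.0, 0.4]
width: 0.995
gripper_force: 0.0
```

```bash
python3 - <<'E'
from h import *
st();go(.4249,.1943,.0605)
E
```

```text
49.17 [0.4244 0.1949 0.2548] [ 0.     0.506  0.863 -0.   ] [0.4 0.  0.4] 0.995 0.0
go [-0.03  0.01  7.77] yaw(tool y) deg 29.23 tilt [ 0. -0. -1.]
```

Emit:
servo_tool(
  steps=[
    {"gripper": 85, "travel": [0, 0, 0.7], "turn": 0},
    {"gripper": 85, "travel": [0, 0, 1], "turn": 0},
    {"gripper": 85, "travel": [0, 0, 1], "turn": 0},
    {"gripper": 85, "travel": [0, 0, 1], "turn": 0},
    {"gripper": 85, "travel": [0, 0, 1], "turn": 0},
    {"gripper": 85, "travel": [0, 0, 1], "turn": 0},
    {"gripper": 85, "travel": [0, 0, 1], "turn": 0},
    {"gripper": 85, "travel": [0, 0, 1], "turn": 0},
    {"gripper": 30, "travel": [0, 0, 0], "turn": 0},
    {"gripper": 30, "travel": [0, 0, 0], "turn": 0},
    {"gripper": 30, "travel": [0, 0, 0], "turn": 0},
    {"gripper": 30, "travel": [0, 0, 0], "turn": 0},
  ],
  grip_force=25,
)

```text
time: 50.68
position: [0.425, 0.1951, 0.0632]
tcp_rot: [0.001, 0.505, 0.863, 0.001]
ft_force: [0.3, -1.3, 4.7]
width: 0.515
gripper_force: 25.7
```

```bash
python3 - <<'E'
from h import *
st();go(.4308,.0835,.06)
E
```

```text
50.67 [0.425  0.1951 0.0632] [0.001 0.505 0.863 0.001] [ 0.3 -1.3  4.7] 0.515 25.7
go [-4.01 -1.98  0.12] yaw(tool y) deg 29.27 tilt [ 0.002  0.001 -1.   ]
```

Emit:
servo_tool(
  steps=[
    {"gripper": 30, "travel": [0, 0, -1], "turn": 0},
    {"gripper": 30, "travel": [0, 0, -1], "turn": 0},
    {"gripper": 30, "travel": [-0.5, -0.2, 0], "turn": 0},
    {"gripper": 30, "travel": [-0.9, -0.5, 0], "turn": 0},
    {"gripper": 30, "travel": [-0.9, -0.5, 0], "turn": 0},
    {"gripper": 30, "travel": [-0.9, -0.5, 0], "turn": 0},
    {"gripper": 30, "travel": [-0.5, -0.28, 0], "turn": 0},
    {"gripper": 30, "travel": [-0.3, 0, 0], "turn": 0},
    {"gripper": 30, "travel": [0, 0, 0], "turn": 0},
  ],
)

```text
time: 51.8
position: [0.4307, 0.0837, 0.1122]
tcp_rot: [0.0, 0.506, 0.863, 0.0]
ft_force: [0.0, 0.5, -0.6]
width: 0.517
gripper_force: 25.8
```

```bash
python3 - <<'E'
from h import *
st();go(.4308,.0835,.0632)
E
```

```text
51.8 [0.4307 0.0837 0.1122] [0.    0.506 0.863 0.   ] [ 0.   0.5 -0.6] 0.517 25.8
go [-0.01  0.    1.96] yaw(tool y) deg 29.27 tilt [ 0.  0. -1.]
```

Emit:
servo_tool(
  steps=[
    {"gripper": 30, "travel": [0, 0, 0.6], "turn": 0},
    {"gripper": 30, "travel": [0, 0, 0.7], "turn": 0},
    {"gripper": 30, "travel": [0, 0, 0.5], "turn": 0},
    {"gripper": 30, "travel": [0, 0, 0.1], "turn": 0},
    {"gripper": 30, "travel": [0, 0, 0], "turn": 0},
  ],
)

```text
time: 52.42
position: [0.4302, 0.0839, 0.0648]
tcp_rot: [-0.0, 0.505, 0.863, 0.0]
ft_force: [-1.0, 0.2, -0.1]
width: 0.519
gripper_force: 25.8
```

```bash
python3 - <<'E'
from h import *
st();go(.4308,.0835,.0632)
E
```

```text
52.42 [0.4302 0.0839 0.0648] [-0.     0.505  0.863  0.   ] [-1.   0.2 -0.1] 0.519 25.8
go [-0.03  0.01  0.07] yaw(tool y) deg 29.33 tilt [-0.  0. -1.]
```

Emit:
servo_tool(
  steps=[
    {"gripper": 30, "travel": [0, 0, 0.07], "turn": 0},
    {"gripper": 85, "travel": [0, 0, 0], "turn": 0},
    {"gripper": 85, "travel": [0, 0, 0], "turn": 0},
    {"gripper": 85, "travel": [0, 0, 0], "turn": 0},
    {"gripper": 85, "travel": [0, 0, -1], "turn": 0},
    {"gripper": 85, "travel": [0, 0, -1], "turn": 0},
    {"gripper": 85, "travel": [0, 0, -1], "turn": 0},
    {"gripper": 85, "travel": [0, 0, -1], "turn": 0},
    {"gripper": 85, "travel": [0, 0, -1], "turn": 0},
    {"gripper": 85, "travel": [0, 0, -1], "turn": 0},
    {"gripper": 85, "travel": [0, 0, -1], "turn": 0},
    {"gripper": 85, "travel": [0, 0, -0.5], "turn": 0},
  ],
)

```text
time: 53.92
position: [0.4304, 0.0836, 0.2517]
tcp_rot: [0.001, 0.505, 0.863, 0.0]
ft_force: [-0.1, -0.4, -0.2]
width: 0.995
gripper_force: 0.0
```

```bash
python3 - <<'E'
from h import *
st();go(.4803,-.2889,.25)
E
```

```text
53.92 [0.4304 0.0836 0.2517] [0.001 0.505 0.863 0.   ] [-0.1 -0.4 -0.2] 0.995 0.0
go [-13.97  -5.55   0.07] yaw(tool y) deg 29.29 tilt [ 0.002  0.    -1.   ]
```

Emit:
servo_tool(
  steps=[
    {"gripper": 85, "travel": [-1, -0.4, 0], "turn": 0},
    {"gripper": 85, "travel": [-1, -0.4, 0], "turn": 0},
    {"gripper": 85, "travel": [-1, -0.4, 0], "turn": 0},
    {"gripper": 85, "travel": [-1, -0.4, 0], "turn": 0},
    {"gripper": 85, "travel": [-1, -0.4, 0], "turn": 0},
    {"gripper": 85, "travel": [-1, -0.4, 0], "turn": 0},
    {"gripper": 85, "travel": [-1, -0.4, 0], "turn": 0},
    {"gripper": 85, "travel": [-1, -0.4, 0], "turn": 0},
    {"gripper": 85, "travel": [-1, -0.4, 0], "turn": 0},
    {"gripper": 85, "travel": [-1, -0.4, 0], "turn": 0},
    {"gripper": 85, "travel": [-1, -0.4, 0], "turn": 0},
    {"gripper": 85, "travel": [-1, -0.4, 0], "turn": 0},
  ],
)

```text
time: 55.42
position: [0.4721, -0.2376, 0.2499]
tcp_rot: [-0.001, 0.505, 0.863, -0.0]
ft_force: [0.1, -0.5, 0.4]
width: 0.995
gripper_force: 0.0
```

Emit:
servo_tool(
  steps=[
    {"gripper": 85, "travel": [-1, -0.4, 0], "turn": 0},
    {"gripper": 85, "travel": [-0.9, -0.3, 0], "turn": 0},
    {"gripper": 85, "travel": [0, 0, 0], "turn": 0},
    {"gripper": 85, "travel": [0, 0, 0], "turn": 0},
  ],
)

```text
time: 55.92
position: [0.4801, -0.2858, 0.25]
tcp_rot: [-0.001, 0.505, 0.863, 0.0]
ft_force: [0.1, -0.2, 0.3]
width: 0.996
gripper_force: 0.0
```

```bash
python3 - <<'E'
from h import *
st();go(.4804,-.2889,.076)
E
```

```text
55.92 [ 0.4801 -0.2858  0.25  ] [-0.001  0.505  0.863  0.   ] [ 0.1 -0.2  0.3] 0.996 0.0
go [-0.12 -0.05  6.96] yaw(tool y) deg 29.34 tilt [-0.001  0.001 -1.   ]
```

Emit:
servo_tool(
  steps=[
    {"gripper": 85, "travel": [-0.12, -0.05, 0.5], "turn": 0},
    {"gripper": 85, "travel": [0, 0, 1], "turn": 0},
    {"gripper": 85, "travel": [0, 0, 1], "turn": 0},
    {"gripper": 85, "travel": [0, 0, 1], "turn": 0},
    {"gripper": 85, "travel": [0, 0, 1], "turn": 0},
    {"gripper": 85, "travel": [0, 0, 1], "turn": 0},
    {"gripper": 85, "travel": [0, 0, 1], "turn": 0},
    {"gripper": 85, "travel": [0, 0, 0.45], "turn": 0},
    {"gripper": 40, "travel": [0, 0, 0], "turn": 0},
    {"gripper": 40, "travel": [0, 0, 0], "turn": 0},
    {"gripper": 40, "travel": [0, 0, 0], "turn": 0},
    {"gripper": 40, "travel": [0, 0, 0], "turn": 0},
  ],
  grip_force=35,
)

```text
time: 57.42
position: [0.4811, -0.2903, 0.0776]
tcp_rot: [0.001, 0.505, 0.863, 0.0]
ft_force: [-0.7, -0.2, 2.7]
width: 0.634
gripper_force: 36.0
```

```bash
python3 - <<'E'
from h import *
st();go(.5104,-.066,.076)
E
```

```text
57.42 [ 0.4811 -0.2903  0.0776] [0.001 0.505 0.863 0.   ] [-0.7 -0.2  2.7] 0.634 36.0
go [7.25 5.41 0.06] yaw(tool y) deg 29.29 tilt [ 0.001 -0.001 -1.   ]
```

Emit:
servo_tool(
  steps=[
    {"gripper": 40, "travel": [0, 0, -1], "turn": 0},
    {"gripper": 40, "travel": [0, 0, -1], "turn": 0},
    {"gripper": 40, "travel": [0, 0, -1], "turn": 0},
    {"gripper": 40, "travel": [0, 0, -1], "turn": 0},
    {"gripper": 40, "travel": [0.9, 0.7, 0], "turn": 0},
    {"gripper": 40, "travel": [0.9, 0.7, 0], "turn": 0},
    {"gripper": 40, "travel": [0.9, 0.7, 0], "turn": 0},
    {"gripper": 40, "travel": [0.9, 0.7, 0], "turn": 0},
    {"gripper": 40, "travel": [0.9, 0.7, 0], "turn": 0},
    {"gripper": 40, "travel": [0.9, 0.7, 0], "turn": 0},
    {"gripper": 40, "travel": [0.9, 0.7, 0], "turn": 0},
    {"gripper": 40, "travel": [0.7, 0.4, 0], "turn": 0},
  ],
)

```text
time: 58.92
position: [0.5106, -0.071, 0.1768]
tcp_rot: [-0.0, 0.505, 0.863, 0.0]
ft_force: [-0.6, -0.2, -1.8]
width: 0.63
gripper_force: 36.4
```

Emit:
servo_tool(
  steps=[
    {"gripper": 40, "travel": [0.2, 0.1, 0], "turn": 0},
    {"gripper": 40, "travel": [0, 0, 0], "turn": 0},
  ],
)

```text
time: 59.18
position: [0.5101, -0.0673, 0.1768]
tcp_rot: [0.0, 0.505, 0.863, -0.0]
ft_force: [-0.3, -0.1, -2.1]
width: 0.634
gripper_force: 36.5
```

```bash
python3 - <<'E'
from h import *
st();go(.5108,-.0667,.0776)
E
```

```text
59.17 [ 0.5101 -0.0673  0.1768] [ 0.     0.505  0.863 -0.   ] [-0.3 -0.1 -2.1] 0.634 36.5
go [0.01 0.04 3.97] yaw(tool y) deg 29.31 tilt [-0. -0. -1.]
```

Emit:
servo_tool(
  steps=[
    {"gripper": 40, "travel": [0, 0.03, 0.6], "turn": 0},
    {"gripper": 40, "travel": [0, 0, 1], "turn": 0},
    {"gripper": 40, "travel": [0, 0, 1], "turn": 0},
    {"gripper": 40, "travel": [0, 0, 0.8], "turn": 0},
    {"gripper": 40, "travel": [0, 0, 0.4], "turn": 0},
    {"gripper": 40, "travel": [0, 0, 0], "turn": 0},
  ],
)

```text
time: 59.92
position: [0.5105, -0.067, 0.0809]
tcp_rot: [-0.001, 0.506, 0.863, -0.0]
ft_force: [-0.2, -0.3, -2.5]
width: 0.635
gripper_force: 36.4
```

```bash
python3 - <<'E'
from h import *
st();go(.5106,-.0664,.0776)
E
```

```text
59.92 [ 0.5105 -0.067   0.0809] [-0.001  0.506  0.863 -0.   ] [-0.2 -0.3 -2.5] 0.635 36.4
go [0.02 0.02 0.13] yaw(tool y) deg 29.26 tilt [-0.002  0.    -1.   ]
```

Emit:
servo_tool(
  steps=[
    {"gripper": 40, "travel": [0.02, 0, 0.14], "turn": 0},
    {"gripper": 40, "travel": [0, 0, 0], "turn": 0},
    {"gripper": 85, "travel": [0, 0, 0], "turn": 0},
    {"gripper": 85, "travel": [0, 0, 0], "turn": 0},
    {"gripper": 85, "travel": [0, 0, 0], "turn": 0},
    {"gripper": 85, "travel": [0, 0, -1], "turn": 0},
    {"gripper": 85, "travel": [0, 0, -1], "turn": 0},
    {"gripper": 85, "travel": [0, 0, -1], "turn": 0},
    {"gripper": 85, "travel": [0, 0, -1], "turn": 0},
    {"gripper": 85, "travel": [0, 0, -1], "turn": 0},
    {"gripper": 85, "travel": [0, 0, -1], "turn": 0},
    {"gripper": 85, "travel": [0, 0, -1], "turn": 0},
  ],
)

```text
time: 61.42
position: [0.5106, -0.0661, 0.2542]
tcp_rot: [0.0, 0.505, 0.863, 0.0]
ft_force: [-0.2, -0.8, -0.4]
width: 0.994
gripper_force: 0.0
```

Emit:
servo_tool(
  steps=[
    {"gripper": 85, "travel": [0, 1, -1], "turn": 0},
    {"gripper": 85, "travel": [0, 1, 0], "turn": 0},
    {"gripper": 85, "travel": [0, 1, 0], "turn": 0},
    {"gripper": 85, "travel": [0, 1, 0], "turn": 0},
    {"gripper": 85, "travel": [0, 1, 0], "turn": 0},
    {"gripper": 85, "travel": [0, 0, 0], "turn": 0},
  ],
)

```text
time: 62.18
position: [0.6205, -0.0036, 0.2777]
tcp_rot: [-0.0, 0.504, 0.863, 0.0]
ft_force: [0.1, -0.2, -1.3]
width: 0.997
gripper_force: 0.0
```

```bash
python3 - <<'E'
from h import *
st()
f=optics.grab_frame("scene")[:,:,::-1];b=cv2.resize(f,(800,600),interpolation=cv2.INTER_CUBIC);a=cv2.imread("pics/scene0.png")
cv2.imwrite("pics/cmp.png",np.hstack([a[160:510,200:600],b[160:510,200:600]]))
g=optics.grab_frame("side")[:,:,::-1];b=cv2.resize(g,(800,600),interpolation=cv2.INTER_CUBIC);a=cv2.imread("pics/side0.png")
cv2.imwrite("pics/cmp2.png",np.hstack([a[170:520,230:610],b[170:520,230:610]]))
E
```

```text
62.17 [ 0.6205 -0.0036  0.2777] [-0.     0.504  0.863  0.   ] [ 0.1 -0.2 -1.3] 0.997 0.0
```

View pics/cmp.png

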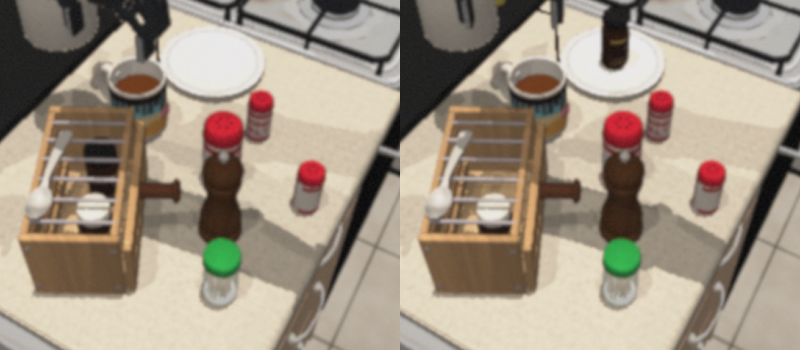

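View pics/cmp2.png

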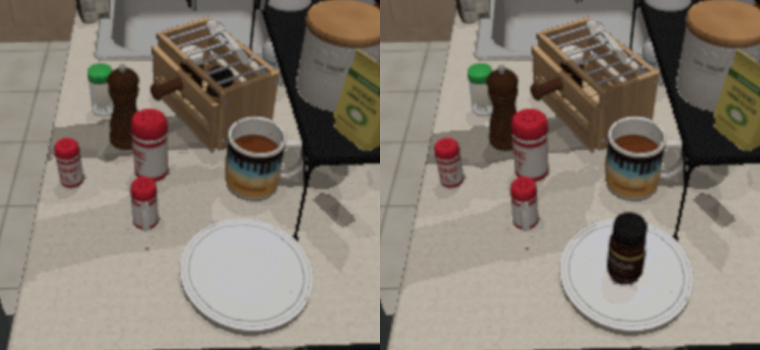

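Before and after agree to about a pixel for salt, pepper, toothpicks, tray, mug and plate, and the cocoa stands mid-plate, so I hand it in.

```bash
python3 -c "
from plant import bot
print(bot.close_job())"
```

```text
the job is handed in; nothing more can be done
None
```

The cocoa jar stands upright in the middle of the plate, the tray is fully home with the coffee jar in place, and the salt, pepper mill and toothpicks are back where they stood; I handed the job in at about 62 s of the 141 s allowed, and no verdict came back.

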